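Strip the drilling jig: rack its pins, then rock the stuck locating block free

TASK

Strip the drilling jig: move its tall pin into hole 1 of the storage rack (the hole next to the raised strip) and then its short fat-headed pin into hole 2, each pushed fully home. Then free the steel locating block that is stuck tight in the jig's pocket by rocking it side to side along the jig's length, several degrees each way, while easing it up - do not yank it, because the jig is only slipped over its guide pins and must not be lifted off its steel sole plate. Finish still holding the block in the gripper, upright and still, just clear of the jig: about 20 mm over the pocket it came out of; leave the pin that is already in the rack alone.

Things in the scene. Friction and masses are not known exactly. Their poses are not given: they have to be found in the camera images.
- sole: Steel sole plate 240 x 140 x 8 mm fixed to the bench, origin at the centre of its underside, x along the jig's length, z up. On it lies the beech jig, 220 x 120 mm, top face 48 mm above the bench. The two pins stand on its centre line at x = -75 and +75 mm (either way round) in 18 mm blind holes 30 mm deep. Four 10 mm guide pins at the corners stand 4 mm proud of the jig.
- jig (a joint): How far the jig has been lifted up its guide pins, m: 0 = resting on the sole plate (right). It weighs 1.6 kg and nothing else holds it down: a straight pull of more than about 16 N on the stuck block lifts the jig with it; it sinks back by its own weight.
- jig_pocket (a point): Centre of the pocket's mouth, level with the jig's top (48 mm up). Pocket 56 (x) x 44 (y) mm. On each y side a sprung steel cheek presses on the block with 24 N, from 31 to 45 mm above the bench. Friction straight up is about 29 N; while the block's faces slide to and fro (rocking) little of it is left against rising.
- block_mid (a point): Middle (half-way up) of the steel locating block, 0.3 kg, 70 mm high, axes as the sole plate's. Foot 44 (x) x 24 (y) x 26 mm high; above it a neck 30 (x) x 24 (y) x 44 mm high to grip; 50 mm stand above the jig. Underside at the start 28 mm above the bench, on an 8 mm wide rib, so it can rock about the y axis (top to +x and -x) by up to 0.3 rad each way.
- block_top (a point): Centre of the block's top face, 35 mm above block_mid. What works: tilt 0.1 to 0.15 rad each way about the middle of the underside, rising 0.5 to 1.5 mm with each swing; after some 18 mm of rise the cheeks have let go.
- tallpin_mid (a point): Middle (half-way up) of the tall pin: 110 mm high, steel shank 16 mm diameter and 45 mm long with its foot tapered to 8 mm over the last 6 mm, above it a dark wooden round head 22 mm diameter and 65 mm high; 0.12 kg. Stands upright in the jig, its foot 18 mm above the bench, held only by a loose fit.
- tallpin_foot (a point): Centre of the tall pin's underside, 55 mm below its middle.
- fatpin_mid (a point): Middle (half-way up) of the short fat-headed pin: 80 mm high, the same tapered shank (16 mm diameter, 45 mm long), above it a dark wooden round head 30 mm diameter and 35 mm high; 0.13 kg. Stands upright in the jig, its foot 18 mm above the bench, held only by a loose fit.
- fatpin_foot (a point): Centre of the short pin's underside, 40 mm below its middle.
- rack: Plywood storage rack fixed to the bench, 240 (x) x 60 (y) x 40 mm, origin at the centre of its underside. Four blind holes of 18 mm diameter, 30 mm deep (floor 10 mm above the bench), in a row along its x axis at x = -75, -25, 25 and 75 mm: holes 1, 2, 3, 4. A raised strip 10 mm wide and 14 mm high runs across the end at x = -115 mm, beside hole 1.
- rack_hole1 (a point): Centre of the mouth of hole 1, 40 mm above the bench.
- rack_hole2 (a point): Centre of the mouth of hole 2, 40 mm above the bench.
- sparepin_foot (a point): Foot of the spare pin already standing in rack hole 4 (75 mm high, head 18 mm diameter, foot 10 mm above the bench): to be left there.
Mind the look-alikes: they are no part of the job. What is shaped like the part that bears tallpin_mid but purple is not meant.

How it is judged (in metres and radians):
On the way, in this order (a step that is already met when the one before it is completed fails the run):
1. the tall pin stands fully home in rack hole 1, let go (horizontal distance between tallpin_foot and rack_hole1 below 0.004 m and height (world z) of tallpin_foot below 0.014 m and angle between tallpin_foot's own z axis and vertical below 0.16 rad and contact force between the fingers and tallpin below 0.1 N), for 0.2 s.
2. then the short fat-headed pin stands fully home in rack hole 2, let go (horizontal distance between fatpin_foot and rack_hole2 below 0.004 m and height (world z) of fatpin_foot below 0.014 m and angle between fatpin_foot's own z axis and vertical below 0.16 rad and contact force between the fingers and fatpin below 0.1 N), for 0.2 s.
3. the block, still in the pocket, is rocked over to one side (x of block_top in the frame of sole above 0.0025 m and angle between block_mid's own z axis and vertical above 0.04 rad and z of block_mid in the frame of sole below 0.078 m), for 0.02 s.
4. and, still in the pocket, rocked over to the other side (x of block_top in the frame of sole below -0.0025 m and angle between block_mid's own z axis and vertical above 0.04 rad and z of block_mid in the frame of sole below 0.078 m), for 0.02 s.
At the end, for the whole second after the job is handed in: Block held by the gripper, upright (0.2 rad), still, underside 4 to 45 mm above the jig, within 40 mm of its centre, not touching it; jig down on its sole (3 mm); tall pin in hole 1, short pin in hole 2, foot within 4 mm of axis and floor, upright; spare pin moved under 10 mm (z of block_mid in the frame of sole between 0.087 and 0.128 m and horizontal distance between block_mid and sole below 0.04 m and angle between block_mid's own z axis and vertical below 0.2 rad and linear speed of block below 0.02 m/s and contact force between the fingers and block above 1 N and contact force between block and sole below 0.05 N and value of joint jig below 0.003 m and horizontal distance between tallpin_foot and rack_hole1 below 0.004 m and height (world z) of each of tallpin_foot, fatpin_foot below 0.014 m and angle between each of tallpin_foot, fatpin_foot's own z axis and vertical below 0.16 rad and horizontal distance between fatpin_foot and rack_hole2 below 0.004 m and distance of sparepin_foot from where it was at the start of the episode below 0.01 m); the arm keeps its last pose, push and grip.
It fails at once if the jig is lifted more than 8 mm off its sole plate (value of joint jig above 0.008 m).
It fails at once if the spare pin is moved more than 10 mm (distance of sparepin_foot from where it was at the start of the episode above 0.01 m).
It also fails if it takes over 72 s, if anything falls off the work surface, if the arm or the gripper's body presses on something with over 40 N, if the wrist force passes 120 N, or if a joint passes its speed limit or range.

ROBOT

A 6-joint arm with a two-finger parallel gripper is mounted at the origin on the work surface. World frame = base frame: x ahead of the robot, y to its left, z up, the work surface at z = 0. Lengths are in m, angles in degrees, forces in N, time in s.
With the tool pointing down it reaches from about 0.25 to 0.725 m from the base axis. Payload 9.7 kg.
Tool frame: the origin (TCP) lies at the very end of the fingers, on their centre line; the grasp point (between the pads) lies 19 mm behind it; z points along the fingers, y is the line along which they close (so a half turn about z gives the same grasp; the last joint's range is limited). The gripper opens to 85 mm and grips with 20 to 120 N. Pads are 22 mm wide; open, the fingers measure 114 mm over their backs; the gripper's body (76 mm by 85 mm) begins 54 mm behind the grasp point. The pads swing forward as they close: fully open they stand 13 mm farther back than shut.
Start: joints at [66.635, 4.979, 10.078, 95.1, 0, 90], TCP at [0.218, 0.505, 0.231] pointing down, gripper open.
Joint ranges: [-179.16, 179.16], [-48.56, 103.87], [-65.8, 70.77], [-126.05, 130.52], [-82.76, 87.17], [-180, 180]. Speed limits (degrees/s): [127.2, 127.2, 147.25, 180, 180, 180].

INTERFACE

Orientations are given as [roll, pitch, yaw] about the fixed x, y, z axes, in that order (R = Rz(yaw) Ry(pitch) Rx(roll)).
In Python, from workcell import bot gives the robot as it stands.
- The arm moves only by the tool arm_command, never from a script. Its argument "series" is a list of rows, each a list of 4 numbers: the shift along the tool's x, y, z in m, then the turn about the tool's z in rad. A call has exactly 5 rows; each row is the pose to reach, as a shift and turn from the pose commanded when the call began, along the tool's axes at that moment; what a row does not reach only later rows make up. A row lasts 1/10 s, in which the tool goes at most 50 mm and 8.59 degrees, less where a joint would pass 70% of its speed; a pose out of reach is approached as far as the arm can. A call with a gripper value outside its range is refused whole. "hand" is the finger opening in m, from 0 to 0.0854, set as the call begins (left out, the last holds). The fingers move at their own pace and stop on an object; "grip_force" is the grip in N (left out, the last holds). Time passes only in rows, so rows that repeat a pose let the fingers close, or fill a call up. It gives the time, the measured TCP pose, the force, the opening and the grip force at its end, in the units of the state.
- bot.get_obs(): the state, without advancing time (a new reading comes with each control period).
- bot.camera(name): name is "side" or "top" or "wrist"; returns a dict with "color" (420x560x3 uint8, blue, green, red), "camera_matrix" (3x3 intrinsics, pixels), "xyz" and "orientation" of the camera in the world; the wrist camera has in their place "T_tool_cam" (4x4, takes a point from camera to tool coordinates, whose origin is the TCP and whose axes are the flange's). Camera axes: x right, y up, looking along -z (the intrinsics and any distortion apply to the point x, -y, -z); pixel columns grow to the right and rows downward; lengths in m; the calibration is good to about 2 mm. A picture is of the moment at which its call begins: read the wrist's pose just before it. There is no depth.
- bot.job_done(): hands the job in; it is judged then, once.
Trained networks look in the newest picture that a camera, given by its name, has taken for a name from the list of things; names that differ only in an ending like _2 or _b are one class to them, and where a whole thing is asked for, a point or a joint stands for the part that bears it (a point fixed in the world has none). Each returns a list of dicts, best first, with "confidence" (0 to 1); they miss things now and then, are a little off and sometimes report something else, mostly with a low value. They report only what shows in the picture. A call takes as long as a camera call. They do not tell look-alikes from the thing itself.
- bot.find_in(camera, target): "location" ([column, row] in pixels, amid what is visible of it).
- bot.mark_of(camera, target): "location" ([column, row] in pixels: a listed point, or the origin of a listed thing).
The state is a dict: "time": time; "q": joint angles; "qd": joint speeds; "joint_efforts": joint torques, N m; "ee_pos": TCP position; "tcp_rot": TCP orientation; "wrist_force": force on the tool from outside, world axes, zero at the start; "torque": the same for the moment, N m; "opening": finger opening in m; "grasp_force": force on a finger pad.
Only numpy, scipy, OpenCV 4.12 (cv2) and the standard library are available. Lean on these libraries where they do the work, as an engineer would, in place of code of your own. Each camera call takes 0.05 s, during which the arm holds its last target. There are 200 camera calls.

## Working session

There is one attempt and no reset: what is moved stays moved. The work goes in short steps, Python scripts to look and compute and a tool call to move; the robot and the scene stay as the last step left them, time stands still between calls to the robot, and variables do not carry over. Pictures are saved under pics/ and viewed, at most 10 in all, crops included, and the job is handed in when it is done.

Besides the shell and the picture viewer there is one more tool, called after "Call:" as name(argument=value, ...) on one line, values as JSON. arm_command: Moves the arm, as the interface text tells. Its arguments: {"type":"object","properties":{"series":{"type":"array"},"hand":{"type":"number"},"grip_force":{"type":"number"}},"required":["series"]}

```bash
mkdir -p pics; ls
cat > h.py <<'E'
import numpy as np, cv2
from scipy.spatial.transform import Rotation as R
from workcell import bot
def ray(cam,px,T=None):
    """origin and direction of pixel ray in world (T: tool pose 4x4 for the wrist)"""
    K=np.array(cam["camera_matrix"]); d=cam.get("distortion",cam.get("dist_coeffs"))
    u=cv2.undistortPoints(np.array([[px]],float),K,None if d is None else np.array(d,float))[0,0]
    v=np.array([u[0],-u[1],-1.])
    if "T_tool_cam" in cam:
        M=T@np.array(cam["T_tool_cam"]); return M[:3,3],M[:3,:3]@v
    o=np.array(cam["orientation"],float)
    Rm=o if o.shape==(3,3) else R.from_euler('xyz',o,degrees=True).as_matrix()
    return np.array(cam["xyz"]),Rm@v
def atz(cam,px,z,T=None):
    o,d=ray(cam,px,T); return o+d*(z-o[2])/d[2]
def tool():
    s=bot.get_obs(); T=np.eye(4); T[:3,:3]=R.from_euler('xyz',s["tcp_rot"],degrees=True).as_matrix(); T[:3,3]=s["ee_pos"]; return T
E
python3 - <<'E'
from h import *
print(bot.get_obs())
Z=dict(sole=0,jig_pocket=.048,block_mid=.063,block_top=.098,tallpin_mid=.073,tallpin_foot=.018,fatpin_mid=.058,fatpin_foot=.018,rack=0,rack_hole1=.04,rack_hole2=.04,sparepin_foot=.01)
for n in ["top","side"]:
    c=bot.camera(n); cv2.imwrite(f"pics/{n}0.png",c["color"]); print(n,{k:v for k,v in c.items() if k!="color"})
    for k,z in Z.items():
        for m in bot.mark_of(n,k)[:3]:
            print(n,k,np.round(m["location"],1),round(m["confidence"],2),np.round(atz(c,m["location"],z)[:2],4))
E
```

```text
pics
{'time': 0.0, 'q': array([6.66342917e+01, 5.01103390e+00, 1.00333364e+01, 9.50991326e+01,
       1.49687740e-03, 8.99991305e+01]), 'qd': array([-0.0133256 , -0.02709548, -0.06937273,  0.1431337 ,  0.13822019,
       -0.04584006]), 'joint_efforts': array([-1.39125852e-03, -5.20385957e+01,  4.64798641e+01,  1.62715843e-02,
       -4.32022068e-05,  1.39550809e-05]), 'ee_pos': array([0.21802992, 0.50468466, 0.23057369]), 'tcp_rot': array([-1.79923170e+02, -1.49804205e-03,  1.56635159e+02]), 'wrist_force': array([-0.033284  , -0.0420042 , -0.22596214]), 'torque': array([-0.01946244, -0.05193109,  0.01498067]), 'grasp_force': 0.0, 'opening': 0.08555915504360001}
top {'camera_matrix': array([[456.90798307,   0.        , 280.91011538],
       [  0.        , 456.90798307, 215.62230797],
       [  0.        ,   0.        ,   1.        ]]), 'xyz': array([0.442823  , 0.04028227, 1.0724037 ]), 'orientation': array([  9.76014878,   1.60689902, -91.36694449])}
top sole [227.2 234.5] 0.62 [0.5862 0.1945]
top sole [219.1 202.5] 0.2 [0.6643 0.2138]
top jig_pocket [226.  240.8] 0.87 [0.5655 0.1904
[... 1180 characters left out ...]
4.6] 0.6 [0.5696 0.1952]
side block_top [214.4 189.7] 0.94 [0.5729 0.1948]
side tallpin_mid [242.2 186.5] 0.86 [0.6465 0.1972]
side tallpin_mid [246.9 160.3] 0.5 [0.7308 0.2805]
side tallpin_foot [248.5 180.7] 0.54 [0.7304 0.2778]
side fatpin_mid [186.6 221.8] 0.74 [0.4974 0.191 ]
side fatpin_foot [185.5 238. ] 0.89 [0.4915 0.1952]
side fatpin_foot [183.5 219.1] 0.44 [0.5254 0.2532]
side rack [354.7 329. ] 0.85 [ 0.5665 -0.1793]
side rack_hole1 [344.6 318.2] 0.82 [ 0.5427 -0.1729]
side rack_hole1 [320.3 335.4] 0.64 [ 0.4904 -0.1687]
side rack_hole2 [344.6 318.2] 0.82 [ 0.5427 -0.1729]
side rack_hole2 [320.3 335.4] 0.64 [ 0.4904 -0.1687]
side sparepin_foot [388.  307.8] 0.69 [ 0.6359 -0.1948]
```

```bash
python3 -c "
import cv2
a=cv2.imread('pics/side0.png');t=cv2.imread('pics/top0.png')
cv2.imwrite('pics/side_c.png',cv2.resize(a[110:390,140:500],None,fx=2,fy=2,interpolation=cv2.INTER_CUBIC))
cv2.imwrite('pics/top_c.png',cv2.resize(t[120:330,150:420],None,fx=2.9,fy=2.8,interpolation=cv2.INTER_CUBIC))"
```

```text
(no output)
```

View pics/side_c.png

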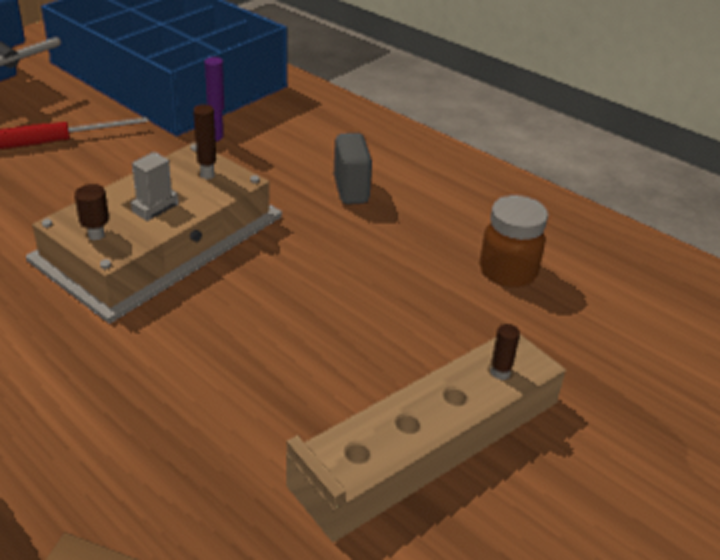

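View pics/top_c.png

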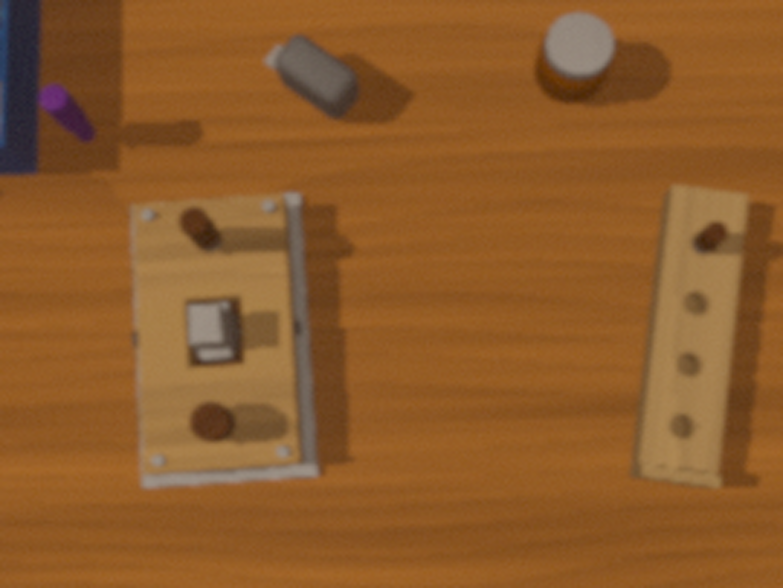

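Candidates for the tall pin in the side view: the dark one on the jig (242,186), the purple look-alike by the box (247,160), the spare pin (388,308) and the short fat pin (187,222). I choose (242,186): it is dark, tall and on the jig. In the rack, the strip is at the near end, so hole 1 is at about (319,336).

```bash
cat >> h.py <<'E'
def plan(p,yaw=None,n=1,start=None):
    """print n calls (dx,dy,dz,turn) in tool axes leading to world TCP p and yaw (deg), assuming tool straight down"""
    s=bot.get_obs(); p0,y0=start if start else (s["ee_pos"],s["tcp_rot"][2]); p0=np.array(p0,float)
    y1=y0 if yaw is None else yaw; dy=(y1-y0)/n; d=(np.array(p)-p0)/n
    for i in range(n):
        M=R.from_euler('xyz',[180,0,y0+i*dy],degrees=True).as_matrix()
        print("call",np.round(M.T@d,4),round(-np.radians(dy),4))
E
python3 - <<'E'
from h import *
plan([.56,.195,.30],2,4)
c=bot.camera("wrist"); print(np.round(c["T_tool_cam"],3),c["camera_matrix"][0], c.keys())
a=cv2.imread('pics/side0.png'); cv2.imwrite('pics/close.png',cv2.resize(a[130:270,150:290],None,fx=4,fy=4,interpolation=cv2.INTER_CUBIC))
E
```

```text
call [-0.1092 -0.0372 -0.0172] 0.6747
call [-0.1085  0.0391 -0.0172] 0.6747
call [-0.0603  0.0983 -0.0172] 0.6747
call [ 0.0144  0.1145 -0.0172] 0.6747
[[-0.     0.961  0.277  0.072]
 [ 1.     0.    -0.    -0.   ]
 [-0.     0.277 -0.961 -0.142]
 [ 0.     0.     0.     1.   ]] [371.09370424   0.         280.18900459] dict_keys(['color', 'camera_matrix', 'T_tool_cam'])
```

View pics/close.png

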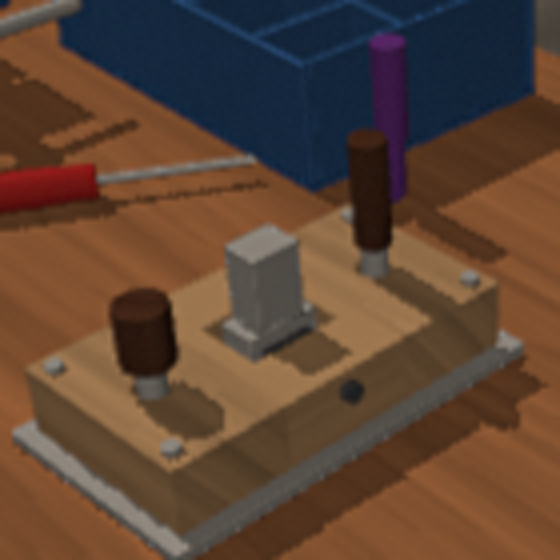

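The crop shows the dark tall pin standing on the jig at crop (370,190). The purple one stands behind it on the bench at (390,115), so the choice holds.

Call:
arm_command(series=[[-0.109, -0.037, -0.017, 0.675], [-0.109, -0.037, -0.017, 0.675], [-0.109, -0.037, -0.017, 0.675], [-0.109, -0.037, -0.017, 0.675], [-0.109, -0.037, -0.017, 0.675]])

```text
time: 1.85
ee_pos: [0.3042, 0.4272, 0.2485]
tcp_rot: [180.0, -0.0, 117.5]
wrist_force: [-0.3, -0.5, 0.2]
opening: 0.0853
grasp_force: 0.0
```

Call:
arm_command(series=[[-0.109, 0.039, -0.017, 0.675], [-0.109, 0.039, -0.017, 0.675], [-0.109, 0.039, -0.017, 0.675], [-0.109, 0.039, -0.017, 0.675], [-0.109, 0.039, -0.017, 0.675]])

```text
time: 2.35
ee_pos: [0.3897, 0.3491, 0.2654]
tcp_rot: [180.0, -0.0, 78.9]
wrist_force: [0.5, 0.7, -0.8]
opening: 0.0853
grasp_force: 0.0
```

Call:
arm_command(series=[[-0.06, 0.098, -0.017, 0.675], [-0.06, 0.098, -0.017, 0.675], [-0.06, 0.098, -0.017, 0.675], [-0.06, 0.098, -0.017, 0.675], [-0.06, 0.098, -0.017, 0.675]])

```text
time: 2.85
ee_pos: [0.4749, 0.2719, 0.2822]
tcp_rot: [-180.0, 0.0, 40.2]
wrist_force: [-1.2, 0.1, 0.6]
opening: 0.0855
grasp_force: 0.0
```

Call:
arm_command(series=[[0.014, 0.115, -0.017, 0.675], [0.014, 0.115, -0.017, 0.675], [0.014, 0.115, -0.017, 0.675], [0.014, 0.115, -0.017, 0.675], [0.014, 0.115, -0.017, 0.675]])

```text
time: 3.35
ee_pos: [0.5733, 0.1259, 0.2989]
tcp_rot: [-176.5, 0.3, 10.7]
wrist_force: [0.3, -0.3, 0.9]
opening: 0.0854
grasp_force: 0.0
```

```bash
cat >> h.py <<'E'
def look(names,Z,tag=None):
    T=tool(); c=bot.camera("wrist")
    if tag: cv2.imwrite(f"pics/{tag}.png",c["color"])
    for k in names:
        for m in bot.mark_of("wrist",k)[:3]:
            if m["confidence"]>.3: print(k,np.round(m["location"],1),round(m["confidence"],2),np.round(atz(c,m["location"],Z[k],T)[:2],4))
    return T,c
Z=dict(sole=0,jig_pocket=.048,block_mid=.063,block_top=.098,tallpin_mid=.073,tallpin_foot=.018,fatpin_mid=.058,fatpin_foot=.018,rack=0,rack_hole1=.04,rack_hole2=.04,sparepin_foot=.01)
E
python3 - <<'E'
from h import *
s=bot.get_obs(); print(s["q"],s["qd"],s["ee_pos"],s["tcp_rot"])
look(list(Z),Z,"w1")
s=bot.get_obs(); print(s["q"],s["qd"],s["ee_pos"],s["tcp_rot"])
E
```

```text
[ 10.66845474  12.82385531  26.53086467 103.97891355   3.54238494
 179.94094966] [-1.92172977e+01 -3.53953329e+00 -4.19348499e+00  2.91019128e-01
  9.23364512e+00 -1.75700107e-03] [0.57327813 0.12591416 0.29887599] [-176.45733724    0.26825551   10.7273929 ]
sole [241.  153.3] 0.93 [0.5747 0.1932]
sole [231.1 220.1] 0.47 [0.4898 0.1924]
jig_pocket [232.5 159.9] 0.62 [0.5734 0.1943]
block_mid [229.1 162.2] 0.64 [0.573 0.195]
block_top [221.6 167.7] 0.68 [0.573  0.1953]
tallpin_mid [238.7  85.9] 0.86 [0.6483 0.195 ]
tallpin_mid [221.7 228.8] 0.4 [0.5035 0.1906]
tallpin_foot [241.   90.2] 0.58 [0.6452 0.2014]
fatpin_mid [222.6 230.4] 0.68 [0.4962 0.1918]
fatpin_foot [529.2 294.8] 0.67 [ 0.4768 -0.1821]
fatpin_foot [230.8 216. ] 0.59 [0.5011 0.191 ]
fatpin_foot [238.   86.1] 0.38 [0.6487 0.2053]
rack [540.1 224.2] 0.75 [ 0.561  -0.1738]
rack_hole1 [530. 291.] 0.76 [ 0.4902 -0.1649]
rack_hole1 [552.5 254.9] 0.7 [ 0.5373 -0.1722]
rack_hole2 [530. 291.] 0.76 [ 0.4902 -0.1649]
rack_hole2 [552.5 254.9] 0.7 [ 0.5373 -0.1722]
[ 10.96895461  12.7497189   26.49949612 103.98247685   3.50128115
 179.94078357] [-0.16825829  0.02913593 -0.05542486 -0.08988872  0.01472364  0.01380667] [0.57230032 0.12865123 0.29935224] [-176.49848066    0.22908311   11.02806099]
```

View pics/w1.png

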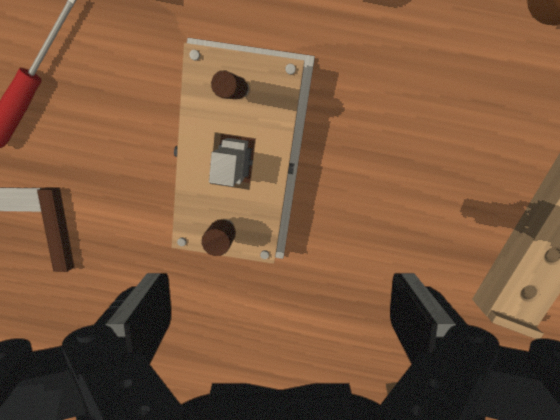

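The wrist view shows the jig with the fat pin at (218,237), the block at (228,165) and the tall pin at (228,85). Joint 6 has hit its limit, so I turn back the other way.

Call:
arm_command(series=[[0, 0, 0, -0.74], [0, 0, 0, -0.74], [0, 0, 0, -0.74], [0, 0, 0, -0.74], [0, 0, 0, -0.74]])

```text
time: 4.5
ee_pos: [0.5724, 0.1283, 0.2993]
tcp_rot: [-177.3, -2.2, 53.7]
wrist_force: [0.6, -0.4, 0.6]
opening: 0.0861
grasp_force: 0.0
```

Call:
arm_command(series=[[0, 0, 0, -0.74], [0, 0, 0, -0.74], [0, 0, 0, -0.74], [0, 0, 0, -0.74], [0, 0, 0, -0.74]])

```text
time: 5.0
ee_pos: [0.5724, 0.1283, 0.2993]
tcp_rot: [-179.5, -3.5, 96.1]
wrist_force: [0.4, -0.7, 0.2]
opening: 0.0858
grasp_force: 0.0
```

Call:
arm_command(series=[[0, 0, 0, -0.74], [0, 0, 0, -0.74], [0, 0, 0, -0.74], [0, 0, 0, -0.74], [0, 0, 0, -0.74]])

```text
time: 5.5
ee_pos: [0.5724, 0.1284, 0.2993]
tcp_rot: [178.0, -2.9, 138.6]
wrist_force: [0.6, -0.2, 0.6]
opening: 0.0854
grasp_force: 0.0
```

The limit hit left a persistent 3.5° sideways tilt (q5). I'll cancel it by pressing against the mirrored joint-6 limit.

Call:
arm_command(series=[[0, 0, 0, -0.74], [0, 0, 0, -0.74], [0, 0, 0, -0.74], [0, 0, 0, -0.74], [0, 0, 0, -0.74]])

```text
time: 6.0
ee_pos: [0.5724, 0.1283, 0.2993]
tcp_rot: [176.6, -0.8, -179.0]
wrist_force: [0.1, -0.7, 0.5]
opening: 0.0854
grasp_force: 0.0
```

Call:
arm_command(series=[[0, 0, 0, -0.74], [0, 0, 0, -0.74], [0, 0, 0, -0.74], [0, 0, 0, -0.74], [0, 0, 0, -0.74]])

```text
time: 6.5
ee_pos: [0.5724, 0.1283, 0.2993]
tcp_rot: [176.9, 1.7, -136.7]
wrist_force: [0.5, 0.0, -0.5]
opening: 0.0853
grasp_force: 0.0
```

Call:
arm_command(series=[[0, 0, 0, -0.74], [0, 0, 0, -0.74], [0, 0, 0, -0.74], [0, 0, 0, -0.74], [0, 0, 0, -0.74]])

```text
time: 7.0
ee_pos: [0.5724, 0.1283, 0.2994]
tcp_rot: [178.9, 3.3, -94.3]
wrist_force: [-0.4, -0.7, -0.3]
opening: 0.0855
grasp_force: 0.0
```

Call:
arm_command(series=[[0, 0, 0, -0.74], [0, 0, 0, -0.74], [0, 0, 0, -0.74], [0, 0, 0, -0.74], [0, 0, 0, -0.74]])

```text
time: 7.5
ee_pos: [0.5724, 0.1283, 0.2993]
tcp_rot: [-178.6, 3.2, -51.8]
wrist_force: [-0.8, -0.2, -0.5]
opening: 0.0855
grasp_force: 0.0
```

Call:
arm_command(series=[[0, 0, 0, -0.74], [0, 0, 0, -0.74], [0, 0, 0, -0.74], [0, 0, 0, -0.74], [0, 0, 0, -0.74]])

```text
time: 8.0
ee_pos: [0.5724, 0.1283, 0.2993]
tcp_rot: [-176.8, 1.4, -9.4]
wrist_force: [-0.9, 0.3, -0.2]
opening: 0.0854
grasp_force: 0.0
```

Call:
arm_command(series=[[0, 0, 0, -0.15], [0, 0, 0, -0.3], [0, 0, 0, -0.45], [0, 0, 0, -0.58], [0, 0, 0, -0.58]])

```text
time: 8.5
ee_pos: [0.5529, 0.1881, 0.2993]
tcp_rot: [-179.0, -0.4, 18.2]
wrist_force: [-0.1, 0.1, 0.1]
opening: 0.0849
grasp_force: 0.0
```

```bash
python3 -c "
from h import *
s=bot.get_obs(); print(s['q'],s['ee_pos'],s['tcp_rot'])"
```

```text
[  18.2787551    11.68028371   25.28929472  103.18460687    1.03746463
 -179.94298589] [0.5528845  0.18805614 0.29931678] [-178.96211363   -0.42337162   18.22174878]
```

Call:
arm_command(series=[[0, 0, 0, -0.085], [0, 0, 0, -0.085], [0, 0, 0, -0.085], [0, 0, 0, -0.085], [0, 0, 0, -0.085]])

```text
time: 9.0
ee_pos: [0.546, 0.2064, 0.2992]
tcp_rot: [-180.0, -0.5, 20.6]
wrist_force: [-0.1, -0.1, -0.6]
opening: 0.0856
grasp_force: 0.0
```

Call:
arm_command(series=[[0, 0, 0, 0.7], [0, 0, 0, 0.7], [0, 0, 0, 0.7], [0, 0, 0, 0.7], [0, 0, 0, 0.7]])

```text
time: 9.5
ee_pos: [0.5459, 0.2064, 0.2993]
tcp_rot: [-179.7, -0.3, -19.8]
wrist_force: [0.1, 0.3, -0.5]
opening: 0.0856
grasp_force: 0.0
```

Call:
arm_command(series=[[0, 0, 0, 0.7], [0, 0, 0, 0.7], [0, 0, 0, 0.7], [0, 0, 0, 0.7], [0, 0, 0, 0.7]])

```text
time: 10.0
ee_pos: [0.5459, 0.2065, 0.2993]
tcp_rot: [-179.5, -0.0, -59.9]
wrist_force: [0.3, 0.9, 0.1]
opening: 0.0854
grasp_force: 0.0
```

Call:
arm_command(series=[[0, 0, 0, 0.7], [0, 0, 0, 0.7], [0, 0, 0, 0.7], [0, 0, 0, 0.7], [0, 0, 0, 0.7]])

```text
time: 10.5
ee_pos: [0.546, 0.2065, 0.2992]
tcp_rot: [-179.6, 0.3, -100.0]
wrist_force: [0.0, 0.1, 0.2]
opening: 0.0856
grasp_force: 0.0
```

```bash
python3 -c "
from h import *
s=bot.get_obs(); print(s['q'],s['ee_pos'],s['tcp_rot'])
plan([.648,.197,.20],181.8-360,2)
"
```

```text
[ 2.06936691e+01  1.15751630e+01  2.51620262e+01  1.03106020e+02
  4.70389251e-02 -5.92876963e+01] [0.54595687 0.20648109 0.2992372 ] [-179.61061871    0.28601819 -100.01746527]
call [-0.0042 -0.0511  0.0496] 0.6823
call [-0.0355 -0.037   0.0496] 0.6823
```

Call:
arm_command(series=[[-0.004, -0.051, 0.05, 0.682], [-0.004, -0.051, 0.05, 0.682], [-0.004, -0.051, 0.05, 0.682], [-0.004, -0.051, 0.05, 0.682], [-0.004, -0.051, 0.05, 0.682]], hand=0.06)

```text
time: 11.0
ee_pos: [0.5974, 0.2019, 0.2492]
tcp_rot: [-179.9, 0.4, -139.1]
wrist_force: [0.4, -0.3, 0.7]
opening: 0.06
grasp_force: 0.0
```

Call:
arm_command(series=[[-0.036, -0.037, 0.05, 0.682], [-0.036, -0.037, 0.05, 0.682], [-0.036, -0.037, 0.05, 0.682], [-0.036, -0.037, 0.05, 0.682], [-0.036, -0.037, 0.05, 0.682]])

```text
time: 11.5
ee_pos: [0.6492, 0.198, 0.1995]
tcp_rot: [179.8, 0.4, -178.2]
wrist_force: [0.2, 0.2, 0.3]
opening: 0.06
grasp_force: 0.0
```

Run:
```python
from h import *
look(["tallpin_mid","tallpin_foot","block_top","jig_pocket","fatpin_mid"],Z,"w2")
s=bot.get_obs(); print(s["q"],s["ee_pos"],s["tcp_rot"])
```

```text
tallpin_mid [280.7 200.3] 0.74 [0.6463 0.1992]
tallpin_mid [279.2  94.9] 0.33 [0.5714 0.1958]
tallpin_foot [278.8 182.7] 0.74 [0.6445 0.1977]
block_top [273.2  95.1] 0.97 [0.5721 0.192 ]
[1.69890238e+01 2.25945382e+01 2.76318978e+01 9.45517908e+01
 7.68734778e-02 1.46603358e+01] [0.64894173 0.1986653  0.20008563] [ 179.80273519    0.45030417 -177.67176141]
```

View pics/w2.png

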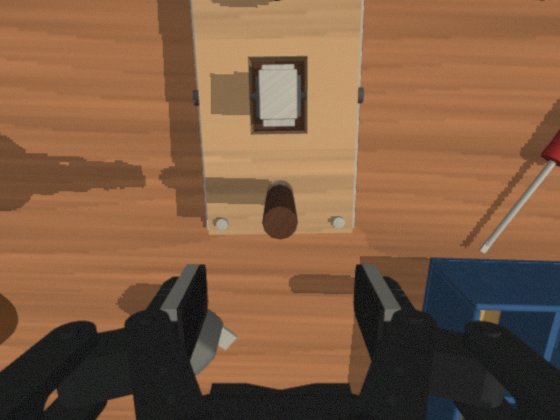

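The pin's top is at (281,222), midway between the fingers, so I go straight down and grip.

Call:
arm_command(series=[[0.002, 0, 0.04, 0], [0.002, 0, 0.08, 0], [0.002, 0, 0.105, 0], [0.002, 0, 0.112, 0], [0.002, 0, 0.112, 0]])

```text
time: 12.3
ee_pos: [0.6473, 0.1991, 0.0875]
tcp_rot: [179.8, 0.4, -177.7]
wrist_force: [0.4, -0.3, 1.2]
opening: 0.0599
grasp_force: 0.0
```

Call:
arm_command(series=[[0, 0, 0, 0], [0, 0, 0, 0], [0, 0, 0, 0], [0, 0, 0, 0], [0, 0, 0, 0]], hand=0, grip_force=25)

```text
time: 12.8
ee_pos: [0.6486, 0.1991, 0.0899]
tcp_rot: [179.8, 0.6, -177.8]
wrist_force: [-0.5, -2.4, 6.2]
opening: 0.0217
grasp_force: 24.3
```

Call:
arm_command(series=[[0, 0, -0.01, 0], [0, 0, -0.025, 0], [0, 0, -0.045, 0], [0, 0, -0.07, 0], [0, 0, -0.1, 0]])

```text
time: 13.3
ee_pos: [0.6464, 0.1991, 0.1894]
tcp_rot: [179.8, 0.4, -177.7]
wrist_force: [0.2, 0.0, -1.3]
opening: 0.0214
grasp_force: 24.8
```

Run:
```python
from h import *
plan([.49,-.05,.24],173-360,2)
```

```text
call [ 0.083  -0.1214 -0.0253] 0.0808
call [ 0.073  -0.1277 -0.0253] 0.0808
```

Run:
```python
from h import *
plan([.54,-.10,.22],173-360,2)
```

```text
call [ 0.059  -0.1473 -0.0153] 0.0808
call [ 0.047  -0.1516 -0.0153] 0.0808
```

Call:
arm_command(series=[[0.012, -0.03, -0.005, 0.02], [0.024, -0.06, -0.01, 0.04], [0.036, -0.09, -0.015, 0.06], [0.048, -0.12, -0.015, 0.08], [0.059, -0.147, -0.015, 0.08]])

```text
time: 13.8
ee_pos: [0.5931, 0.0487, 0.2037]
tcp_rot: [179.7, 0.5, 177.6]
wrist_force: [0.9, -0.7, -0.9]
opening: 0.0211
grasp_force: 24.8
```

Call:
arm_command(series=[[0.01, -0.035, -0.015, 0.02], [0.02, -0.07, -0.015, 0.04], [0.035, -0.11, -0.015, 0.08], [0.043, -0.14, -0.015, 0.08], [0.047, -0.152, -0.015, 0.08]])

```text
time: 14.3
ee_pos: [0.5395, -0.1023, 0.2177]
tcp_rot: [179.7, 0.5, 173.0]
wrist_force: [-0.8, 0.5, -1.5]
opening: 0.0213
grasp_force: 24.8
```

Call:
arm_command(series=[[0, 0, 0, 0], [0, 0, 0, 0], [0, 0, 0, 0], [0, 0, 0, 0], [0, 0, 0, 0]])

```text
time: 14.8
ee_pos: [0.5405, -0.0995, 0.216]
tcp_rot: [179.7, 0.4, 173.1]
wrist_force: [1.5, -0.4, -1.3]
opening: 0.0212
grasp_force: 24.8
```

Run:
```python
from h import *
look(["rack_hole1","rack_hole2","rack","sparepin_foot","tallpin_foot","tallpin_mid"],Z,"w3")
s=bot.get_obs(); print(s["ee_pos"],s["tcp_rot"],s["time"])
```

```text
rack_hole1 [194.3 195.6] 0.97 [ 0.5372 -0.1741]
rack_hole1 [192.6 134.9] 0.77 [ 0.4853 -0.1658]
rack_hole2 [194.3 195.6] 0.97 [ 0.5372 -0.1741]
rack_hole2 [192.6 134.9] 0.77 [ 0.4853 -0.1658]
rack [200.  209.6] 0.57 [ 0.5607 -0.1815]
sparepin_foot [203.6 282.5] 0.57 [ 0.6358 -0.1894]
tallpin_foot [277.4 223.5] 0.83 [ 0.5788 -0.1056]
tallpin_mid [280.9 261. ] 0.59 [ 0.5938 -0.1044]
[ 0.54031436 -0.10029732  0.21609452] [179.73582028   0.40543062 173.07457752] 15.15
```

View pics/w3.png

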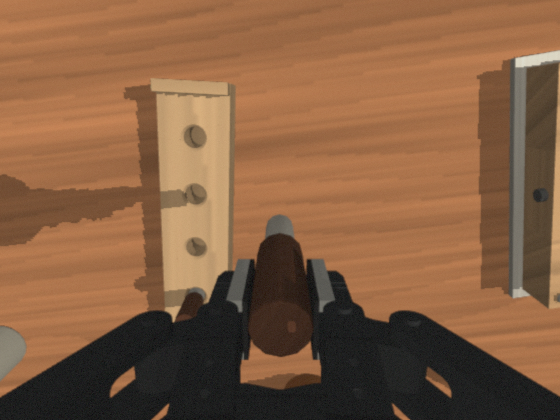

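Hole 1 is at (195,136), hole 2 at (195,193) and hole 3 at (196,246); the strip is at the top, beside hole 1. The gripped pin's foot shows at (279,222).

Run:
```python
from h import *
im=cv2.imread("pics/w3.png"); g=cv2.GaussianBlur(cv2.cvtColor(im,cv2.COLOR_BGR2GRAY),(3,3),0)
c=bot.camera("wrist"); T=tool()
P=[]
for p in [(195,136),(195,193),(196,246)]:
    w=g[p[1]-16:p[1]+17,p[0]-18:p[0]+19]; t,m=cv2.threshold(w,0,255,cv2.THRESH_BINARY_INV+cv2.THRESH_OTSU)
    n,l,s,ce=cv2.connectedComponentsWithStats(m); i=max(range(1,n),key=lambda k:s[k,4] if abs(ce[k]-[18,16]).max()<7 else 0)
    x,y,ww,hh,a=s[i]; px=(p[0]-18+x+(ww-1)/2,p[1]-16+y+(hh-1)/2); q=atz(c,px,.04,T); P.append(q); print(px,ww,hh,q)
print(np.linalg.norm(P[1]-P[0]),np.linalg.norm(P[2]-P[1]),np.degrees(np.arctan2(*(P[2]-P[0])[[1,0]])))
z=T[2,3]-.0715
print("foot",[atz(c,p,z,T) for p in [(279,222),(277.4,223.5)]], "TCP",T[:3,3])
cv2.imwrite("pics/foot.png",cv2.resize(im[110:270,160:320],None,fx=4,fy=4,interpolation=cv2.INTER_CUBIC))
```

```text
(np.float64(194.5), np.float64(136.0)) 22 25 [ 0.48615147 -0.16519702  0.04      ]
(np.float64(191.5), np.float64(195.0)) 30 23 [ 0.53605163 -0.17729062  0.04      ]
(np.float64(196.0), np.float64(247.0)) 21 19 [ 0.58482899 -0.18242313  0.04      ]
0.051344737947978565 0.04904664167195463 -9.902327567732184
foot [array([ 0.53664721, -0.09998408,  0.14459213]), array([ 0.53747413, -0.10105954,  0.14459213])] TCP [ 0.5402997  -0.10033282  0.21609213]
```

View pics/foot.png

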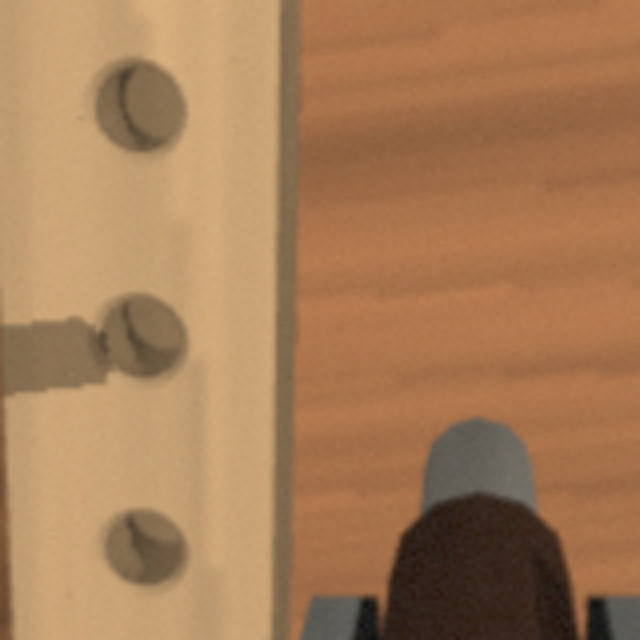

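Run:
```python
from h import *
c=bot.camera("wrist"); T=tool()
H=[atz(c,p,.04,T) for p in [(194.9,135.9),(195.6,193.6),(196.1,246.4)]]
print(np.round(H,4),np.linalg.norm(H[1]-H[0]),np.linalg.norm(H[2]-H[1]))
d=(H[2]-H[0]);d/=np.linalg.norm(d);m=np.mean(H,0); print(np.degrees(np.arctan2(d[1],d[0])))
h1=m-.05*d; h2=m; print("fit",h1,h2)
f=atz(c,(279.1,214.1),T[2,3]-.0655,T)-.008*T[:3,0]; f[2]-=.006
print("foot",f,"tcp",T[:3,3])
off=(f-T[:3,3])[:2]; 
p=np.r_[h1[:2]-off,.14]; print("TCP target",p); plan(p,173-360,1); plan(p-[0,0,.04],173-360,1)
```

```text
[[ 0.4861 -0.1649  0.04  ]
 [ 0.5352 -0.1735  0.04  ]
 [ 0.5843 -0.1823  0.04  ]] 0.04988889548238876 0.049790300060307
-10.043652463784841
fit [ 0.48597603 -0.16483357  0.04      ] [ 0.53520979 -0.17355349  0.04      ]
foot [ 0.53786992 -0.10010902  0.14465986] tcp [ 0.54029929 -0.10036687  0.21610294]
TCP target [ 0.4884054  -0.16509143  0.14      ]
call [ 0.0437 -0.0705  0.0761] 6.2843
call [ 0.0437 -0.0705  0.1161] 6.2843
```

Call:
arm_command(series=[[0.02, -0.035, 0.015, 0.02], [0.04, -0.07, 0.03, 0.05], [0.044, -0.0705, 0.05, 0.05], [0.044, -0.0705, 0.07, 0.05], [0.044, -0.0705, 0.076, 0.05]])

```text
time: 15.75
ee_pos: [0.4877, -0.1648, 0.1376]
tcp_rot: [179.7, 0.3, 170.2]
wrist_force: [-0.9, 0.2, -1.0]
opening: 0.0212
grasp_force: 25.0
```

Call:
arm_command(series=[[0, 0, 0.004, 0], [0, 0, 0.01, 0], [0, 0, 0.02, 0], [0, 0, 0.03, 0], [0, 0, 0.036, 0]])

```text
time: 16.25
ee_pos: [0.489, -0.1647, 0.1025]
tcp_rot: [179.7, 0.4, 170.2]
wrist_force: [0.1, -2.1, 1.8]
opening: 0.0214
grasp_force: 25.4
```

Run:
```python
from h import *
s=bot.get_obs(); print(s["ee_pos"],s["tcp_rot"],s["wrist_force"],s["torque"])
```

```text
[ 0.4890196  -0.16467945  0.10250313] [179.74359245   0.38161876 170.21444641] [ 0.06629327 -2.14711378  1.76814104] [-0.56034921 -0.23499691  0.03182325]
```

Entered the hole with only a light side force; I push on home.

Call:
arm_command(series=[[0, -0.001, 0.004, 0], [0, -0.001, 0.01, 0], [0, -0.001, 0.015, 0], [0, -0.001, 0.019, 0], [0, -0.001, 0.021, 0]])

```text
time: 16.75
ee_pos: [0.4889, -0.1654, 0.082]
tcp_rot: [179.7, 0.4, 170.2]
wrist_force: [0.4, -0.7, -1.8]
opening: 0.0212
grasp_force: 25.0
```

Call:
arm_command(series=[[0, 0, 0.001, 0], [0, 0, 0.002, 0], [0, 0, 0.002, 0], [0, 0, 0.002, 0], [0, 0, 0.002, 0]])

```text
time: 17.25
ee_pos: [0.4894, -0.1657, 0.0817]
tcp_rot: [179.7, 0.5, 170.2]
wrist_force: [-2.2, -0.2, 6.6]
opening: 0.0211
grasp_force: 25.6
```

Call:
arm_command(series=[[0, 0, 0, 0], [0, 0, 0, 0], [0, 0, 0, 0], [0, 0, 0, 0], [0, 0, 0, 0]], hand=0.05)

```text
time: 17.75
ee_pos: [0.489, -0.1655, 0.0804]
tcp_rot: [179.7, 0.4, 170.2]
wrist_force: [-0.4, 0.8, -0.6]
opening: 0.0499
grasp_force: 0.0
```

Call:
arm_command(series=[[0, 0, -0.02, 0], [0, 0, -0.05, 0], [0, 0, -0.08, 0], [0, 0, -0.11, 0], [0, 0, -0.13, 0]])

```text
time: 18.25
ee_pos: [0.4883, -0.1661, 0.2127]
tcp_rot: [179.7, 0.5, 170.2]
wrist_force: [0.4, -0.2, 0.9]
opening: 0.0499
grasp_force: 0.0
```

Run:
```python
from h import *
s=bot.get_obs(); print(s["ee_pos"],s["tcp_rot"],s["time"])
c=bot.camera("side"); cv2.imwrite("pics/s4.png",cv2.resize(c["color"][230:370,260:420],None,fx=4,fy=4,interpolation=cv2.INTER_CUBIC))
plan([.496,.192,.20],182-360,2)
```

```text
[ 0.48832187 -0.16607174  0.21268028] [179.73351662   0.5059686  170.21106186] 18.25
call [0.027  0.1771 0.0077] 3.0387
call [-0.0087 -0.179   0.0077] 3.0387
```

View pics/s4.png

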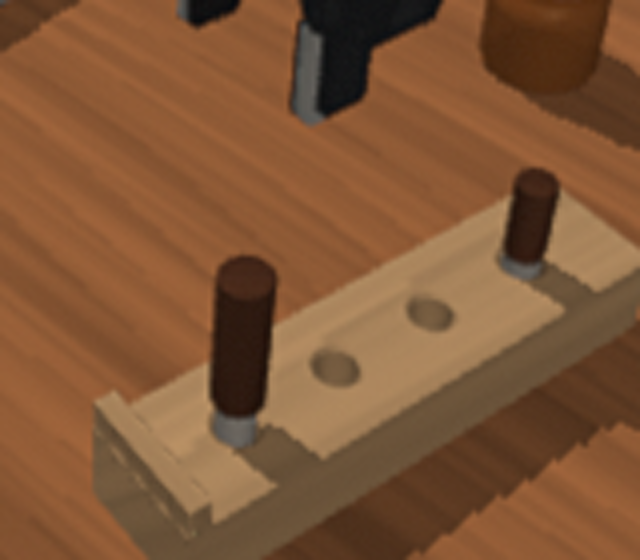

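The tall pin stands upright at crop (240,340), in hole 1 beside the strip and seated.

Run:
```python
from h import *
plan([.497,.194,.18],182,2)
```

```text
call [0.0267 0.1782 0.0177] -0.1029
call [0.0082 0.18   0.0177] -0.1029
```

Call:
arm_command(series=[[0.007, 0.045, 0, -0.1], [0.0135, 0.09, 0, -0.1], [0.02, 0.135, 0.018, -0.1], [0.027, 0.178, 0.018, -0.103], [0.027, 0.178, 0.018, -0.103]])

```text
time: 18.8
ee_pos: [0.4913, 0.0182, 0.1925]
tcp_rot: [179.7, 0.4, 176.4]
wrist_force: [0.6, -0.9, 0.0]
opening: 0.0501
grasp_force: 0.0
```

Call:
arm_command(series=[[0.002, 0.045, 0, -0.1], [0.004, 0.09, 0, -0.1], [0.006, 0.135, 0.018, -0.1], [0.008, 0.17, 0.018, -0.103], [0.008, 0.18, 0.018, -0.103]])

```text
time: 19.3
ee_pos: [0.4958, 0.1966, 0.175]
tcp_rot: [179.8, 0.4, -177.8]
wrist_force: [0.0, -2.0, -0.6]
opening: 0.05
grasp_force: 0.0
```

Run:
```python
from h import *
look(["fatpin_mid","fatpin_foot","block_top","jig_pocket"],Z,"w5")
s=bot.get_obs(); print(s["ee_pos"],s["tcp_rot"])
```

```text
fatpin_mid [272.1 208.8] 0.73 [0.497  0.1917]
block_top [270.7 330.8] 0.82 [0.5716 0.1938]
[0.49644038 0.19305546 0.17608417] [ 179.81520532    0.46062286 -178.05421206]
```

View pics/w5.png

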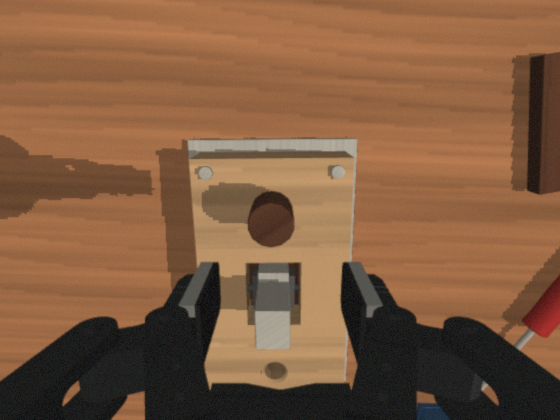

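The fat pin's head is at (271,219), just left of the finger midline; the block is behind it at (273,320). I descend with a 1.5 mm correction.

Call:
arm_command(series=[[0, -0.0015, 0.04, 0], [0, -0.0015, 0.08, 0], [0, -0.0015, 0.105, 0], [0, -0.0015, 0.111, 0], [0, -0.0015, 0.111, 0]])

```text
time: 20.05
ee_pos: [0.497, 0.1921, 0.0649]
tcp_rot: [179.8, 0.4, -178.1]
wrist_force: [0.6, 0.1, 0.3]
opening: 0.05
grasp_force: 0.0
```

Call:
arm_command(series=[[0, 0, 0, 0], [0, 0, 0, 0], [0, 0, 0, 0], [0, 0, 0, 0], [0, 0, 0, 0]], hand=0, grip_force=25)

```text
time: 20.55
ee_pos: [0.4982, 0.1931, 0.0669]
tcp_rot: [179.8, 0.6, -178.0]
wrist_force: [0.8, -3.7, 6.4]
opening: 0.0299
grasp_force: 24.6
```

Call:
arm_command(series=[[0, 0, -0.01, 0], [0, 0, -0.025, 0], [0, 0, -0.045, 0], [0, 0, -0.07, 0], [0, 0, -0.11, 0]])

```text
time: 21.05
ee_pos: [0.4953, 0.1928, 0.1755]
tcp_rot: [179.8, 0.3, -178.0]
wrist_force: [0.4, 0.7, -1.5]
opening: 0.0293
grasp_force: 24.7
```

Run:
```python
from h import *
s=bot.get_obs(); print(s["ee_pos"],s["tcp_rot"])
plan([.575,-.10,.216],170-360,2)
```

```text
[0.49528436 0.19280794 0.17545925] [ 179.80860332    0.30627009 -177.97041497]
call [-0.0346 -0.1477 -0.0203] 0.105
call [-0.0499 -0.1433 -0.0203] 0.105
```

Call:
arm_command(series=[[-0.007, -0.03, -0.005, 0.02], [-0.014, -0.06, -0.01, 0.04], [-0.021, -0.09, -0.015, 0.07], [-0.028, -0.12, -0.02, 0.105], [-0.035, -0.148, -0.02, 0.105]])

```text
time: 21.55
ee_pos: [0.5367, 0.0451, 0.197]
tcp_rot: [179.7, 0.6, 175.9]
wrist_force: [0.3, -0.7, -1.4]
opening: 0.0293
grasp_force: 24.8
```

Call:
arm_command(series=[[-0.012, -0.035, -0.005, 0.02], [-0.024, -0.07, -0.01, 0.04], [-0.036, -0.105, -0.015, 0.07], [-0.046, -0.135, -0.02, 0.105], [-0.05, -0.143, -0.02, 0.105]])

```text
time: 22.05
ee_pos: [0.5766, -0.1026, 0.2161]
tcp_rot: [179.7, 0.5, 169.8]
wrist_force: [0.9, 0.4, -1.3]
opening: 0.0294
grasp_force: 24.8
```

Call:
arm_command(series=[[0, 0, 0, 0], [0, 0, 0, 0], [0, 0, 0, 0], [0, 0, 0, 0], [0, 0, 0, 0]])

```text
time: 22.55
ee_pos: [0.5759, -0.0994, 0.2145]
tcp_rot: [179.7, 0.4, 170.0]
wrist_force: [0.0, 0.1, -2.2]
opening: 0.0293
grasp_force: 24.8
```

Run:
```python
from h import *
look(["rack_hole1","rack_hole2","fatpin_foot"],Z,"w6")
s=bot.get_obs(); print(s["ee_pos"],s["tcp_rot"],s["time"])
im=cv2.imread("pics/w6.png"); cv2.imwrite("pics/foot2.png",cv2.resize(im[80:320,120:360],None,fx=2.5,fy=2.5,interpolation=cv2.INTER_CUBIC))
```

```text
rack_hole1 [183.2 160.9] 0.85 [ 0.5369 -0.1753]
rack_hole1 [176.9 100. ] 0.68 [ 0.4878 -0.1681]
rack_hole2 [183.2 160.9] 0.85 [ 0.5369 -0.1753]
rack_hole2 [176.9 100. ] 0.68 [ 0.4878 -0.1681]
fatpin_foot [279.5 238.6] 0.96 [ 0.6288 -0.1081]
fatpin_foot [180.2  97. ] 0.32 [ 0.4847 -0.1703]
[ 0.57594974 -0.09994612  0.21440522] [179.71396778   0.39361819 169.99789889] 22.75
```

View pics/foot2.png

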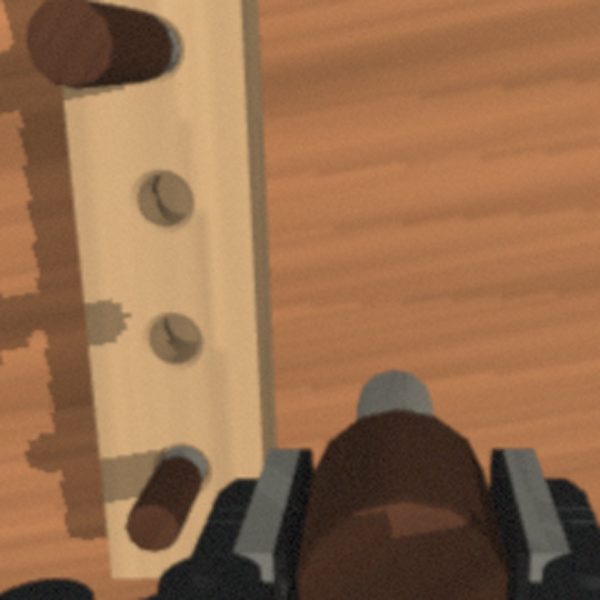

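In the crop, hole 2 is at (166,198), hole 3 at (176,337), and the foot's front edge is at (396,371). The tall pin stands in hole 1.

Run:
```python
from h import *
c=bot.camera("wrist"); T=tool()
H=[atz(c,p,.04,T) for p in [(185.9,158.7),(189.9,214.5)]]
print(np.round(H,4),np.linalg.norm(H[1]-H[0]))
f=atz(c,(278.1,228.1),T[2,3]-.0478+.006,T)-.008*T[:3,0]
off=(f-T[:3,3])[:2]; print("off",off)
h2=(H[0][:2]+[.5352,-.1736])/2
p=np.r_[h2-off,.117]; print(p); plan(p)
```

```text
[[ 0.5355 -0.1732  0.04  ]
 [ 0.5843 -0.1818  0.04  ]] 0.049555593943076674
off [-0.00203331 -0.00031057]
[ 0.53738029 -0.17307836  0.117     ]
call [ 0.0253 -0.0787  0.0974] -0.0
```

Call:
arm_command(series=[[0.012, -0.04, 0.02, 0], [0.025, -0.0787, 0.04, 0], [0.0253, -0.0787, 0.07, 0], [0.0253, -0.0787, 0.09, 0], [0.0253, -0.0787, 0.0974, 0]])

```text
time: 23.3
ee_pos: [0.537, -0.173, 0.1142]
tcp_rot: [179.7, 0.2, 169.9]
wrist_force: [1.1, -0.7, -1.2]
opening: 0.0293
grasp_force: 24.9
```

Call:
arm_command(series=[[0, 0, 0.01, 0], [0, 0, 0.02, 0], [0, 0, 0.03, 0], [0, 0, 0.036, 0], [0, 0, 0.038, 0]])

```text
time: 23.8
ee_pos: [0.5383, -0.1726, 0.0777]
tcp_rot: [179.7, 0.4, 170.0]
wrist_force: [-0.6, 0.2, -1.7]
opening: 0.0296
grasp_force: 25.0
```

Call:
arm_command(series=[[0, 0, 0.006, 0], [0, 0, 0.012, 0], [0, 0, 0.016, 0], [0, 0, 0.019, 0], [0, 0, 0.021, 0]])

```text
time: 24.3
ee_pos: [0.5393, -0.1731, 0.0586]
tcp_rot: [179.8, 0.5, 170.0]
wrist_force: [-3.1, -2.2, 16.5]
opening: 0.0289
grasp_force: 25.9
```

Call:
arm_command(series=[[0, 0, 0, 0], [0, 0, 0, 0], [0, 0, 0, 0], [0, 0, 0, 0], [0, 0, 0, 0]], hand=0.055)

```text
time: 24.8
ee_pos: [0.5386, -0.1726, 0.0573]
tcp_rot: [179.7, 0.4, 170.0]
wrist_force: [-0.0, -0.3, -1.0]
opening: 0.055
grasp_force: 0.0
```

Run:
```python
from h import *
plan([.5725,.1945,.18],182,2,start=([.538,-.173,.187],170))
```

```text
call [0.0149 0.184  0.0035] -0.1047
call [-0.0044  0.1845  0.0035] -0.1047
```

Call:
arm_command(series=[[0, 0, -0.02, 0], [0, 0, -0.05, 0], [0, 0, -0.08, 0], [0, 0, -0.11, 0], [0, 0, -0.13, 0]])

```text
time: 25.3
ee_pos: [0.5379, -0.1733, 0.1898]
tcp_rot: [179.7, 0.5, 170.0]
wrist_force: [0.3, -0.4, -0.0]
opening: 0.0547
grasp_force: 0.0
```

Call:
arm_command(series=[[0.004, 0.046, 0.004, -0.105], [0.008, 0.092, 0.004, -0.105], [0.012, 0.138, 0.004, -0.105], [0.015, 0.184, 0.004, -0.105], [0.015, 0.184, 0.004, -0.105]])

```text
time: 25.8
ee_pos: [0.555, 0.0152, 0.1842]
tcp_rot: [179.7, 0.4, 176.3]
wrist_force: [-0.7, -0.3, -0.4]
opening: 0.0548
grasp_force: 0.0
```

Call:
arm_command(series=[[-0.001, 0.046, 0.004, -0.105], [-0.002, 0.092, 0.004, -0.105], [-0.003, 0.138, 0.004, -0.105], [-0.0044, 0.175, 0.004, -0.105], [-0.0044, 0.1845, 0.004, -0.105]])

```text
time: 26.3
ee_pos: [0.5722, 0.1972, 0.1805]
tcp_rot: [179.8, 0.4, -177.8]
wrist_force: [-0.2, 0.0, -0.5]
opening: 0.0549
grasp_force: 0.0
```

Call:
arm_command(series=[[0, 0, 0, 0], [0, 0, 0, 0], [0, 0, 0, 0], [0, 0, 0, 0], [0, 0, 0, 0]])

```text
time: 26.8
ee_pos: [0.5723, 0.1934, 0.1813]
tcp_rot: [179.8, 0.5, -178.1]
wrist_force: [-0.1, 0.3, -1.1]
opening: 0.0551
grasp_force: 0.0
```

Run:
```python
from h import *
look(["block_top","block_mid","jig_pocket","sole"],Z,"w7")
s=bot.get_obs(); print(s["ee_pos"],s["tcp_rot"],s["time"])
c=bot.camera("side")
for n in ["fatpin_foot","tallpin_foot","fatpin_mid","tallpin_mid","sparepin_foot"]:
    z=dict(Z,fatpin_foot=.01,tallpin_foot=.01,fatpin_mid=.05,tallpin_mid=.065)[n]
    print(n,[(np.round(m["confidence"],2),np.round(atz(c,m["location"],z)[:2],3)) for m in bot.mark_of("side",n)[:2]])
```

```text
block_mid [278.3 205.1] 0.68 [0.5711 0.1929]
[0.57217371 0.19422131 0.18108084] [ 179.80353702    0.44515824 -178.00137493] 27.05
fatpin_foot [(np.float64(0.72), array([ 0.539, -0.175])), (np.float64(0.49), array([ 0.505, -0.158]))]
tallpin_foot [(np.float64(0.73), array([ 0.489, -0.169]))]
fatpin_mid [(np.float64(0.83), array([ 0.532, -0.178]))]
tallpin_mid [(np.float64(0.83), array([0.742, 0.291])), (np.float64(0.76), array([ 0.495, -0.161]))]
sparepin_foot [(np.float64(0.67), array([ 0.64 , -0.191]))]
```

Both pins look right in the rack. Now I grip the block's neck.

Call:
arm_command(series=[[0, 0, 0.04, 0], [0.0005, -0.0005, 0.08, 0], [0.0005, -0.0005, 0.105, 0], [0.0005, -0.0005, 0.114, 0], [0.0005, -0.0005, 0.115, 0]])

```text
time: 27.85
ee_pos: [0.5721, 0.1942, 0.0653]
tcp_rot: [179.8, 0.4, -178.0]
wrist_force: [0.0, 0.2, 0.1]
opening: 0.0547
grasp_force: 0.0
```

Call:
arm_command(series=[[0, 0, 0, 0], [0, 0, 0, 0], [0, 0, 0, 0], [0, 0, 0, 0], [0, 0, 0, 0]], hand=0, grip_force=35)

```text
time: 28.35
ee_pos: [0.5735, 0.1945, 0.0681]
tcp_rot: [179.8, 0.6, -178.0]
wrist_force: [0.6, -1.9, 7.8]
opening: 0.0237
grasp_force: 35.4
```

Call:
arm_command(series=[[0.001, 0, 0, 0], [0.003, 0, 0, 0], [0.005, 0, 0, 0], [0.007, 0, 0, 0], [0.007, 0, 0, 0]])

```text
time: 28.85
ee_pos: [0.5686, 0.1943, 0.068]
tcp_rot: [179.8, 0.9, -178.0]
wrist_force: [10.7, -1.1, 1.4]
opening: 0.0235
grasp_force: 34.5
```

Run:
```python
from h import *
s=bot.get_obs(); print(s["ee_pos"],s["tcp_rot"],s["time"],s["wrist_force"],s["torque"])
c=bot.camera("side")
P={}
for n in ["block_top","block_mid","jig_pocket","sole"]:
    print(n,[(np.round(m["confidence"],2),np.round(m["location"],1),np.round(atz(c,m["location"],Z[n])[:2],4)) for m in bot.mark_of("side",n)[:1]])
```

```text
[0.56859994 0.19431642 0.06803266] [ 179.7694035     0.86931565 -178.00463253] 28.85 [10.67349602 -1.06027582  1.4042434 ] [-0.1784834  -2.50007416  0.23146045]
block_top [(np.float64(0.6), array([212.1, 190.1]), array([0.5687, 0.1968]))]
block_mid [(np.float64(0.63), array([214.2, 205.4]), array([0.5674, 0.1933]))]
jig_pocket [(np.float64(0.68), array([215.7, 208.6]), array([0.5748, 0.2002]))]
sole []
```

Call:
arm_command(series=[[-0.003, 0, 0, 0], [-0.007, 0, -0.0005, 0], [-0.011, 0, -0.001, 0], [-0.015, 0, -0.0012, 0], [-0.015, 0, -0.0012, 0]])

```text
time: 29.6
ee_pos: [0.5787, 0.1946, 0.0674]
tcp_rot: [179.8, 0.2, -177.9]
wrist_force: [-9.6, -0.4, 4.9]
opening: 0.0233
grasp_force: 35.8
```

Call:
arm_command(series=[[0.003, 0, 0, 0], [0.007, 0, -0.0005, 0], [0.011, 0, -0.001, 0], [0.015, 0, -0.0012, 0], [0.015, 0, -0.0012, 0]])

```text
time: 30.1
ee_pos: [0.5672, 0.1941, 0.0686]
tcp_rot: [179.8, 0.7, -178.0]
wrist_force: [8.5, 0.9, -6.3]
opening: 0.0232
grasp_force: 35.2
```

Call:
arm_command(series=[[-0.003, 0, 0, 0], [-0.007, 0, -0.0005, 0], [-0.011, 0, -0.001, 0], [-0.015, 0, -0.0012, 0], [-0.015, 0, -0.0012, 0]])

```text
time: 30.6
ee_pos: [0.578, 0.1944, 0.0684]
tcp_rot: [179.8, 0.1, -178.0]
wrist_force: [-8.7, -0.2, -2.2]
opening: 0.0234
grasp_force: 36.0
```

Call:
arm_command(series=[[0.003, 0, 0, 0], [0.007, 0, -0.0005, 0], [0.011, 0, -0.001, 0], [0.015, 0, -0.0012, 0], [0.015, 0, -0.0012, 0]])

```text
time: 31.1
ee_pos: [0.5668, 0.194, 0.0703]
tcp_rot: [179.8, 0.6, -178.0]
wrist_force: [8.8, 0.7, -11.2]
opening: 0.0231
grasp_force: 35.4
```

Run:
```python
from h import *
s=bot.get_obs(); print(s["ee_pos"],s["tcp_rot"],s["time"],s["wrist_force"],s["torque"])
c=bot.camera("side")
for n in ["block_top","block_mid","jig_pocket","sole"]:
    print(n,[(np.round(m["confidence"],2),np.round(m["location"],1),np.round(atz(c,m["location"],Z[n])[:2],4)) for m in bot.mark_of("side",n)[:1]])
```

```text
[0.56675351 0.19400768 0.0702847 ] [ 179.81849212    0.60115467 -177.99990016] 31.1 [  8.82120881   0.68423727 -11.20500083] [ 0.0498827  -2.03940984  0.24713041]
block_top [(np.float64(0.67), array([211.4, 188.1]), array([0.5723, 0.204 ]))]
block_mid [(np.float64(0.81), array([213.4, 205.8]), array([0.5653, 0.1932]))]
jig_pocket [(np.float64(0.95), array([216.2, 209.5]), array([0.5735, 0.1968]))]
sole [(np.float64(0.65), array([216.2, 227. ]), array([0.5722, 0.2019]))]
```

Call:
arm_command(series=[[-0.004, 0, 0, 0], [-0.008, 0, -0.0003, 0], [-0.012, 0, -0.0006, 0], [-0.016, 0, -0.0008, 0], [-0.017, 0, -0.0008, 0]])

```text
time: 31.85
ee_pos: [0.5797, 0.1944, 0.0702]
tcp_rot: [179.8, 0.0, -178.0]
wrist_force: [-11.2, -0.8, -2.5]
opening: 0.0236
grasp_force: 36.3
```

Call:
arm_command(series=[[0.004, 0, 0, 0], [0.008, 0, -0.0003, 0], [0.012, 0, -0.0006, 0], [0.016, 0, -0.0008, 0], [0.017, 0, -0.0008, 0]])

```text
time: 32.35
ee_pos: [0.5673, 0.1941, 0.0723]
tcp_rot: [179.8, 0.7, -178.0]
wrist_force: [11.8, -0.2, -11.9]
opening: 0.0234
grasp_force: 35.4
```

Run:
```python
from h import *
c=bot.camera("side")
for n in ["block_top","block_mid","jig_pocket"]:
    print(n,[(np.round(m["confidence"],2),np.round(m["location"],1)) for m in bot.mark_of("side",n)[:1]])
```

```text
block_top [(np.float64(0.65), array([211.4, 189.6]))]
block_mid [(np.float64(0.66), array([319.8, 319.4]))]
jig_pocket [(np.float64(0.67), array([215.9, 209.8]))]
```

Call:
arm_command(series=[[-0.004, 0, 0, 0], [-0.008, 0, -0.0004, 0], [-0.012, 0, -0.0008, 0], [-0.016, 0, -0.0012, 0], [-0.017, 0, -0.0012, 0]])

```text
time: 33.05
ee_pos: [0.5798, 0.1944, 0.0723]
tcp_rot: [179.8, 0.1, -178.0]
wrist_force: [-11.5, -0.4, -3.4]
opening: 0.0232
grasp_force: 36.0
```

Call:
arm_command(series=[[0.004, 0, 0, 0], [0.008, 0, -0.0003, 0], [0.012, 0, -0.0006, 0], [0.016, 0, -0.0009, 0], [0.017, 0, -0.0009, 0]])

```text
time: 33.55
ee_pos: [0.5672, 0.194, 0.0744]
tcp_rot: [179.8, 0.7, -178.0]
wrist_force: [12.1, 0.7, -12.9]
opening: 0.0236
grasp_force: 35.3
```

Call:
arm_command(series=[[-0.004, 0, 0, 0], [-0.008, 0, -0.0004, 0], [-0.012, 0, -0.0008, 0], [-0.016, 0, -0.0012, 0], [-0.017, 0, -0.0012, 0]])

```text
time: 34.05
ee_pos: [0.5799, 0.1944, 0.0746]
tcp_rot: [179.8, 0.1, -178.0]
wrist_force: [-10.6, -1.0, -4.4]
opening: 0.0235
grasp_force: 36.1
```

Call:
arm_command(series=[[0.004, 0, 0, 0], [0.008, 0, -0.0003, 0], [0.012, 0, -0.0006, 0], [0.016, 0, -0.0009, 0], [0.017, 0, -0.0009, 0]])

```text
time: 34.55
ee_pos: [0.5672, 0.1941, 0.0767]
tcp_rot: [179.8, 0.7, -178.0]
wrist_force: [11.7, 0.2, -13.5]
opening: 0.0232
grasp_force: 35.3
```

Run:
```python
from h import *
T=tool();c=bot.camera("wrist"); print(c["color"].shape)
for n in ["block_top","jig_pocket","block_mid"]:
    print(n,[(np.round(m["confidence"],2),np.round(m["location"],1)) for m in bot.mark_of("wrist",n)[:1]])
c=bot.camera("side")
for n in ["block_top","block_mid","jig_pocket","sole"]:
    print(n,[(np.round(m["confidence"],2),np.round(m["location"],1)) for m in bot.mark_of("side",n)[:1]])
```

```text
(420, 560, 3)
block_top [(np.float64(0.7), array([276.2, 308.7]))]
jig_pocket []
block_mid [(np.float64(0.7), array([279.4, 275.1]))]
block_top [(np.float64(0.94), array([210.5, 190.6]))]
block_mid [(np.float64(0.69), array([213.8, 202.8]))]
jig_pocket [(np.float64(0.56), array([214.5, 209.6]))]
sole [(np.float64(0.6), array([220.1, 226.3]))]
```

Run:
```python
from h import *
c=bot.camera("wrist"); M=np.linalg.inv(np.array(c["T_tool_cam"])); K=np.array(c["camera_matrix"])
def pr(p):
    q=M@np.r_[p,1]; v=K@np.array([q[0],-q[1],-q[2]]); return np.round(v[:2]/v[2],1)
for slip in (0,.004,.008):
  zt=-.030+slip
  for th in (.1,):
    # tool x = -world x; arm moved to tool +x => top leans to tool +x; pivot at grasp (tool z -.019)
    print(slip,"top",pr([np.tan(th)*(-zt-.019),0,zt]),"mid",pr([-np.tan(th)*(zt+.035+.019),0,zt+.035]), "top x edges",pr([-.015,0,zt]),pr([.015,0,zt]))
cv2.imwrite("pics/w8.png",c["color"]); im=c["color"][:,274:287].mean(1).mean(1); print(np.round(im[230:350:2]).astype(int))
s=bot.camera("side")["color"].astype(float); a=cv2.imread("pics/side0.png").astype(float)
for col in (209,212,215): print(col,a[175:215,col].mean(1).round().astype(int),s[175:215,col].mean(1).round().astype(int))
```

```text
0 top [278.7 319.4] mid [279.  282.1] top x edges [278.7 359.4] [278.6 282.6]
0.004 top [278.7 314.1] mid [279.  278.8] top x edges [278.8 352.2] [278.7 277.2]
0.008 top [278.8 309.2] mid [279.1 275.7] top x edges [278.8 345.4] [278.7 272.2]
[158 158 126 108  86  81  80  80  81  82  81  81  81  81  81  81  81  81
  81  86 117 110 109 108 109 110 111 110 109 109 109 109 109 109 109 109
 110 109 110 109 109 110 110 111 112 111 110 111 111 111 111 110 110 110
 127 137 139 157 139 139]
209 [ 75  50  62  87  89  90  88  88  90  92  91  91  88  86 102 128 132 133
 123  84  80  82  81  81  82  81  81  81  81  81  80  81  81  81  90 113
 129 132 116  81] [ 19  18  20  18  15  18  17  16  13  12  12  19  67 108  96  91  89  88
  89  95  98  84  82  82  83  83  83  84  82  83  83  82  81  81  79 102
 147 153 136  86]
212 [ 73  54  68  85  86  86  89  89  87  88  89  91  98 117 133 131 129 129
 131 132 116  82  81  82  82  83  82  82  82  82  81  82  81  81  82  81
  80  99 132 128] [ 19  18  16  19  18  17  20  22  19  21  17  23  32  37  56  76  74  66
  64  63  66  66  63  61  70  74  80  78  81  87  89  86  82  81  83  84
  84  87 106 126]
215 [ 64  59  80  82  82  84  85  86  88  88  87 102 129 133 132 130 130 130
 129 113  78  74  74  76  75  75  75  75  74  75  77  77  79  78  79  78
  76  74  77  77] [20 17 16 20 31 42 47 28 15 19 19 17 17 17 18 35 53 58 57 62 71 81 80 80
 80 79 79 79 79 78 79 81 80 80 79 79 83 87 81 79]
```

The foot ledge hasn't moved in the side view, and the wrist view shows the pads slid about 8 mm up the neck. I'll re-grip lower and much harder.

Call:
arm_command(series=[[-0.003, 0, 0, 0], [-0.006, 0, 0, 0], [-0.0085, 0, 0, 0], [-0.0085, 0, 0, 0], [-0.0085, 0, 0, 0]])

```text
time: 35.6
ee_pos: [0.5722, 0.1942, 0.0767]
tcp_rot: [179.8, 0.2, -178.0]
wrist_force: [-9.4, -0.8, 0.4]
opening: 0.0233
grasp_force: 37.1
```

Call:
arm_command(series=[[0, 0, 0, 0], [0, 0, 0, 0], [0, 0, 0.004, 0], [0, 0, 0.008, 0], [0, 0, 0.0104, 0]], hand=0.04)

```text
time: 36.1
ee_pos: [0.574, 0.1943, 0.0657]
tcp_rot: [179.8, 0.4, -178.0]
wrist_force: [0.0, -1.2, -0.1]
opening: 0.04
grasp_force: 0.0
```

Call:
arm_command(series=[[0, 0, 0, 0], [0, 0, 0, 0], [0, 0, 0, 0], [0, 0, 0, 0], [0, 0, 0, 0]], hand=0, grip_force=90)

```text
time: 36.6
ee_pos: [0.5739, 0.1943, 0.066]
tcp_rot: [179.8, 0.4, -178.0]
wrist_force: [-1.0, -0.1, -3.3]
opening: 0.0229
grasp_force: 88.7
```

```bash
cat >> h.py <<'E'
def blk():
    s=bot.get_obs(); c=bot.camera("wrist"); print("t",s["time"],"tcp",np.round(s["ee_pos"],4),"f",np.round(s["wrist_force"],1),"tau",np.round(s["torque"],2),"grip",round(s["grasp_force"],1))
    for n in ["block_top","block_mid"]: print(n,[(round(m["confidence"],2),np.round(m["location"],1)) for m in bot.mark_of("wrist",n)[:1]])
    im=cv2.cvtColor(c["color"],cv2.COLOR_BGR2GRAY)[:,274:287].mean(1); d=np.diff(cv2.GaussianBlur(im.reshape(-1,1),(1,5),0)[:,0])
    i=[k for k in range(180,390) if abs(d[k])>5 and abs(d[k])==abs(d[k-4:k+5]).max()]; print("edges",[(k,int(round(d[k]))) for k in i])
    c=bot.camera("side"); g=cv2.cvtColor(c["color"],cv2.COLOR_BGR2GRAY)
    for col in (205,207,209): print("side",col,g[196:222,col])
E
python3 -c "
from h import *
g=cv2.imread('pics/side0.png',0)
for col in (205,207,209): print('side0',col,g[196:222,col])
blk()"
```

```text
side0 205 [ 98 114 126 126 125 126 125 125 124 125 125 125 119  98  82  83  72  70
  73  92 117 126 125 124 120 117]
side0 207 [ 84  88  87  88  93  95 101 111 105 109 109 109  98  94 128 130 102  80
  80  82  95 120 125 124 123 123]
side0 209 [ 82  82  82  82  82  82  81  81  81  80  81  81  82  91 114 131 133 118
  81  79  82  88 109 125 125 124]
t 36.6 tcp [0.5739 0.1943 0.066 ] f [-1.  -0.1 -3.3] tau [-0.05  0.1   0.16] grip 88.7
block_top [(0.61, array([278.3, 320.2]))]
block_mid [(0.98, array([278.7, 276.8]))]
edges [(201, -32), (219, 22), (232, -16), (278, 16), (284, -9), (359, 13), (374, -17), (388, -14)]
side 205 [110 122 133 134 132 132 132 133 131 131 131 131 134 128  97  78  77  76
  83 104 125 132 132 131 129 124]
side 207 [ 85  88  94  93  91  93  98 100 102 110 116 121 137 145 136 106  86  85
  85  87 101 126 133 132 132 130]
side 209 [ 88  87  87  86  86  88  86  86  86  84  85  86  93 116 140 143 125  86
  86  87  85  92 115 132 132 131]
```

Call:
arm_command(series=[[0.002, 0, 0, 0], [0.004, 0, -0.0002, 0], [0.006, 0, -0.0005, 0], [0.008, 0, -0.0006, 0], [0.008, 0, -0.0006, 0]])

```text
time: 37.3
ee_pos: [0.5697, 0.1942, 0.0669]
tcp_rot: [179.8, 0.9, -178.0]
wrist_force: [18.9, 0.2, -14.7]
opening: 0.023
grasp_force: 88.9
```

Call:
arm_command(series=[[-0.004, 0, 0, 0], [-0.008, 0, -0.0004, 0], [-0.012, 0, -0.0008, 0], [-0.016, 0, -0.001, 0], [-0.016, 0, -0.001, 0]])

```text
time: 37.8
ee_pos: [0.5779, 0.1943, 0.0665]
tcp_rot: [179.8, -0.1, -177.9]
wrist_force: [-16.4, -1.3, -0.0]
opening: 0.0228
grasp_force: 91.6
```

Call:
arm_command(series=[[0.004, 0, 0, 0], [0.008, 0, -0.0004, 0], [0.012, 0, -0.0008, 0], [0.016, 0, -0.001, 0], [0.016, 0, -0.001, 0]])

```text
time: 38.3
ee_pos: [0.5687, 0.1941, 0.0685]
tcp_rot: [179.8, 0.8, -178.0]
wrist_force: [16.0, 1.2, -15.8]
opening: 0.0231
grasp_force: 89.2
```

```bash
python3 -c "
from h import *
blk()"
```

```text
t 38.3 tcp [0.5687 0.1941 0.0685] f [ 16.    1.2 -15.8] tau [ 0.1  -3.54  0.31] grip 89.2
block_top [(0.9, array([279.4, 317.1]))]
block_mid [(0.58, array([279.1, 278. ]))]
edges [(210, -27), (223, 23), (233, -15), (239, -9), (276, 20), (359, 11), (378, -17), (388, -14)]
side 205 [ 83  85  90  91  96 101 108 114 123 139 133 133 141 154 136  92  78  82
  87 101 126 132 132 132 129 124]
side 207 [ 85  84  85  85  85  84  83  83  83  83  85  92 114 148 152 143 107  83
  80  84  99 126 133 133 131 130]
side 209 [ 84  85  85  85  84  85  84  85  84  85  84  83  82  89 106 123 150 130
  86  82  82  90 115 132 132 131]
```

Call:
arm_command(series=[[-0.004, 0, -0.0003, 0], [-0.009, 0, -0.001, 0], [-0.013, 0, -0.0018, 0], [-0.018, 0, -0.0024, 0], [-0.018, 0, -0.0024, 0]])

```text
time: 39.0
ee_pos: [0.5795, 0.1943, 0.0689]
tcp_rot: [179.9, -0.2, -177.9]
wrist_force: [-16.4, -0.5, -7.1]
opening: 0.0229
grasp_force: 90.1
```

Call:
arm_command(series=[[0.004, 0, 0, 0], [0.009, 0, 0, 0], [0.013, 0, 0.0003, 0], [0.018, 0, 0.0004, 0], [0.018, 0, 0.0004, 0]])

```text
time: 39.5
ee_pos: [0.5692, 0.1942, 0.0712]
tcp_rot: [179.8, 0.9, -178.0]
wrist_force: [16.6, 0.2, -14.5]
opening: 0.0232
grasp_force: 89.2
```

Call:
arm_command(series=[[-0.004, 0, -0.0003, 0], [-0.009, 0, -0.001, 0], [-0.013, 0, -0.0018, 0], [-0.018, 0, -0.0024, 0], [-0.018, 0, -0.0024, 0]])

```text
time: 40.0
ee_pos: [0.5803, 0.1943, 0.0714]
tcp_rot: [179.8, -0.1, -178.0]
wrist_force: [-14.9, 0.0, -7.6]
opening: 0.0227
grasp_force: 89.6
```

Call:
arm_command(series=[[0.004, 0, 0, 0], [0.009, 0, 0, 0], [0.013, 0, 0.0003, 0], [0.018, 0, 0.0004, 0], [0.018, 0, 0.0004, 0]])

```text
time: 40.5
ee_pos: [0.5691, 0.1942, 0.0736]
tcp_rot: [179.8, 0.9, -178.0]
wrist_force: [15.6, 0.8, -14.9]
opening: 0.0227
grasp_force: 88.8
```

```bash
python3 -c "
from h import *
blk()"
```

```text
t 40.5 tcp [0.5691 0.1942 0.0736] f [ 15.6   0.8 -14.9] tau [ 0.13 -3.36  0.26] grip 88.8
block_top [(0.82, array([279.6, 312.8]))]
block_mid [(0.71, array([282., 274.]))]
edges [(206, -31), (221, 22), (232, -14), (273, 21), (283, -13), (327, 9), (338, -10), (354, 9), (371, -18), (388, -16)]
side 205 [ 83  85  90  94 101 102 108 115 120 131 133 143 154 134  87  87  82  81
  84 101 125 133 132 131 129 123]
side 207 [ 86  85  85  85  84  83  84  83  82  82  87 115 146 147 132  95  80  82
  85  84  99 126 133 132 132 130]
side 209 [ 85  85  85  85  85  84  85  84  84  85  84  83  86 109 150 146 111  85
  84  84  83  90 115 132 132 130]
```

Call:
arm_command(series=[[-0.006, 0, -0.0003, 0], [-0.012, 0, -0.001, 0], [-0.018, 0, -0.0018, 0], [-0.0205, 0, -0.002, 0], [-0.0205, 0, -0.002, 0]], grip_force=120)

```text
time: 41.2
ee_pos: [0.5818, 0.1944, 0.0734]
tcp_rot: [179.8, -0.2, -177.9]
wrist_force: [-19.6, -0.2, -3.4]
opening: 0.0223
grasp_force: 119.1
```

Call:
arm_command(series=[[0.006, 0, 0, 0], [0.012, 0, 0, 0], [0.018, 0, 0.0003, 0], [0.023, 0, 0.0005, 0], [0.023, 0, 0.0005, 0]])

```text
time: 41.7
ee_pos: [0.5674, 0.1943, 0.0761]
tcp_rot: [179.8, 1.0, -178.0]
wrist_force: [14.6, -0.2, -11.1]
opening: 0.022
grasp_force: 118.2
```

Call:
arm_command(series=[[-0.006, 0, -0.0003, 0], [-0.012, 0, -0.001, 0], [-0.018, 0, -0.0018, 0], [-0.023, 0, -0.0024, 0], [-0.023, 0, -0.0024, 0]])

```text
time: 42.2
ee_pos: [0.5828, 0.1945, 0.0756]
tcp_rot: [179.8, -0.1, -178.0]
wrist_force: [-15.9, -0.6, -3.7]
opening: 0.0222
grasp_force: 119.0
```

Call:
arm_command(series=[[0.006, 0, 0, 0], [0.012, 0, 0, 0], [0.018, 0, 0.0003, 0], [0.023, 0, 0.0005, 0], [0.023, 0, 0.0005, 0]])

```text
time: 42.7
ee_pos: [0.5667, 0.1942, 0.0778]
tcp_rot: [179.8, 0.9, -178.0]
wrist_force: [12.8, 0.5, -9.5]
opening: 0.0224
grasp_force: 118.4
```

```bash
python3 -c "
from h import *
blk()"
```

```text
t 42.7 tcp [0.5667 0.1942 0.0778] f [12.8  0.5 -9.5] tau [ 0.04 -2.95  0.33] grip 118.4
block_top [(0.72, array([276.5, 314.4]))]
block_mid [(0.87, array([278.7, 276.5]))]
edges [(208, -26), (222, 21), (231, -15), (237, -10), (272, 22), (353, 10), (369, -18), (388, -16)]
side 205 [ 84  82  83  86  91  88  92 101 107 119 122 150 146 118  83  80  83  85
  90 101 125 132 132 131 129 124]
side 207 [ 84  84  84  83  85  84  85  83  82  82  88 108 123 151 136  86  82  85
  83  83  99 126 133 132 131 131]
side 209 [ 90  86  83  84  84  85  84  85  84  84  86  90  94 123 151 138  94  83
  84  84  82  89 114 132 132 130]
```

No more slipping: the edges stay put and the pull force eases. I continue the rocking.

Call:
arm_command(series=[[-0.006, 0, -0.0003, 0], [-0.012, 0, -0.0012, 0], [-0.018, 0, -0.002, 0], [-0.023, 0, -0.0028, 0], [-0.023, 0, -0.0028, 0]])

```text
time: 43.4
ee_pos: [0.5828, 0.1944, 0.0776]
tcp_rot: [179.8, -0.1, -178.0]
wrist_force: [-13.4, 0.2, -6.3]
opening: 0.0227
grasp_force: 118.9
```

Call:
arm_command(series=[[0.006, 0, 0, 0], [0.012, 0, 0, 0], [0.018, 0, 0, 0], [0.023, 0, 0, 0], [0.023, 0, 0, 0]])

```text
time: 43.9
ee_pos: [0.5664, 0.1941, 0.0801]
tcp_rot: [179.8, 0.9, -178.0]
wrist_force: [13.1, 0.9, -12.0]
opening: 0.0223
grasp_force: 118.3
```

Call:
arm_command(series=[[-0.006, 0, -0.0003, 0], [-0.012, 0, -0.0012, 0], [-0.018, 0, -0.002, 0], [-0.023, 0, -0.0028, 0], [-0.023, 0, -0.0028, 0]])

```text
time: 44.4
ee_pos: [0.5832, 0.1944, 0.0801]
tcp_rot: [179.8, -0.0, -178.0]
wrist_force: [-13.2, -0.8, -8.2]
opening: 0.0223
grasp_force: 118.1
```

Call:
arm_command(series=[[0.006, 0, 0, 0], [0.012, 0, 0, 0], [0.018, 0, 0, 0], [0.023, 0, 0, 0], [0.023, 0, 0, 0]])

```text
time: 44.9
ee_pos: [0.566, 0.1941, 0.0829]
tcp_rot: [179.8, 0.8, -178.0]
wrist_force: [10.5, -0.0, -10.7]
opening: 0.0225
grasp_force: 118.3
```

```bash
python3 -c "
from h import *
blk()"
```

```text
t 44.9 tcp [0.566  0.1941 0.0829] f [ 10.5  -0.  -10.7] tau [ 0.05 -2.62  0.14] grip 118.3
block_top [(0.82, array([279. , 309.3]))]
block_mid [(0.93, array([281.3, 271.9]))]
edges [(207, -30), (220, 24), (231, -16), (269, 22), (276, -15), (346, 10), (364, -18), (388, -17)]
side 205 [ 83  82  81  83  83  86  89  92 109 137 150 148 123  83  80  82  84  84
  90 101 125 133 131 132 129 123]
side 207 [ 84  84  83  84  84  83  83  83  83  80  86 121 151 135  92  82  84  84
  82  82  86 109 132 132 131 130]
side 209 [ 91  90  87  82  84  84  84  84  84  83  80  88 109 126 143 105  87  82
  84  83  82  87 110 131 133 131]
```

About 7 mm of slip has built up, so I re-grip lower.

Call:
arm_command(series=[[-0.006, 0, 0, 0], [-0.012, 0, 0, 0], [-0.0125, 0, 0, 0], [-0.0115, 0, 0, 0], [-0.0115, 0, 0, 0]])

```text
time: 45.6
ee_pos: [0.5737, 0.1944, 0.0824]
tcp_rot: [179.8, 0.3, -178.0]
wrist_force: [-7.5, -0.0, -0.3]
opening: 0.0224
grasp_force: 120.1
```

Call:
arm_command(series=[[0, 0, 0, 0], [0, 0, 0, 0], [0, 0, 0.003, 0], [0, 0, 0.007, 0], [0, 0, 0.008, 0]], hand=0.04)

```text
time: 46.1
ee_pos: [0.5749, 0.1943, 0.0734]
tcp_rot: [179.8, 0.4, -178.0]
wrist_force: [0.2, 0.1, 0.3]
opening: 0.04
grasp_force: 0.0
```

Call:
arm_command(series=[[0, 0, 0, 0], [0, 0, 0, 0], [0, 0, 0, 0], [0, 0, 0, 0], [0, 0, 0, 0]], hand=0, grip_force=120)

```text
time: 46.6
ee_pos: [0.575, 0.1943, 0.0738]
tcp_rot: [179.8, 0.4, -178.0]
wrist_force: [0.3, -0.5, -1.9]
opening: 0.0228
grasp_force: 117.4
```

```bash
python3 -c "
from h import *
blk()"
```

```text
t 46.6 tcp [0.575  0.1943 0.0738] f [ 0.3 -0.5 -1.9] tau [-0.09  0.07  0.02] grip 117.4
block_top [(0.91, array([277.9, 324.5]))]
block_mid [(0.83, array([277. , 274.4]))]
edges [(195, -32), (202, 13), (218, 20), (233, -18), (281, 11), (363, -11), (388, -17)]
side 205 [103 121 132 133 132 131 131 132 137 130 101  88  91  92  88  87  83  82
  82  99 124 133 132 131 128 124]
side 207 [ 86  85  86  90  93  92  92  98 120 140 136 108  85  85  88  89  88  87
  86  80  88 120 134 132 131 131]
side 209 [ 87  87  87  87  86  87  85  85  87 109 141 143 126  89  86  88  87  87
  87  86  82  81 105 132 133 132]
```

Call:
arm_command(series=[[-0.004, 0, -0.0003, 0], [-0.008, 0, -0.001, 0], [-0.0115, 0, -0.0018, 0], [-0.0115, 0, -0.002, 0], [-0.0115, 0, -0.002, 0]])

```text
time: 47.3
ee_pos: [0.5818, 0.1944, 0.0731]
tcp_rot: [179.9, -0.2, -177.9]
wrist_force: [-16.6, -1.0, -4.9]
opening: 0.0231
grasp_force: 118.6
```

Call:
arm_command(series=[[0.006, 0, 0, 0], [0.012, 0, 0, 0], [0.018, 0, 0, 0], [0.023, 0, 0, 0], [0.023, 0, 0, 0]])

```text
time: 47.8
ee_pos: [0.5676, 0.1947, 0.0775]
tcp_rot: [179.7, 1.0, -178.0]
wrist_force: [15.6, 2.5, -7.5]
opening: 0.0225
grasp_force: 120.3
```

Call:
arm_command(series=[[-0.006, 0, -0.0003, 0], [-0.012, 0, -0.0012, 0], [-0.018, 0, -0.002, 0], [-0.023, 0, -0.0028, 0], [-0.023, 0, -0.0028, 0]])

```text
time: 48.3
ee_pos: [0.5822, 0.1945, 0.0778]
tcp_rot: [179.8, -0.2, -177.9]
wrist_force: [-21.8, -0.4, 6.9]
opening: 0.0226
grasp_force: 122.7
```

Call:
arm_command(series=[[0.006, 0, 0, 0], [0.012, 0, 0, 0], [0.018, 0, 0, 0], [0.023, 0, 0, 0], [0.023, 0, 0, 0]])

```text
time: 48.8
ee_pos: [0.5663, 0.1943, 0.0797]
tcp_rot: [179.8, 0.9, -178.0]
wrist_force: [12.9, 1.6, -7.1]
opening: 0.0227
grasp_force: 120.5
```

Call:
arm_command(series=[[-0.006, 0, -0.0003, 0], [-0.012, 0, -0.0012, 0], [-0.018, 0, -0.002, 0], [-0.023, 0, -0.0028, 0], [-0.023, 0, -0.0028, 0]])

```text
time: 49.3
ee_pos: [0.587, 0.1947, 0.0814]
tcp_rot: [179.8, 0.4, -178.0]
wrist_force: [-0.5, -0.7, -2.0]
opening: 0.0225
grasp_force: 121.3
```

```bash
python3 -c "
from h import *
blk()"
```

```text
t 49.3 tcp [0.587  0.1947 0.0814] f [-0.5 -0.7 -2. ] tau [-0.02  0.   -0.01] grip 121.3
block_top [(0.97, array([278. , 321.9]))]
block_mid [(0.95, array([282. , 277.3]))]
edges [(198, 15), (207, -8), (220, 23), (231, -10), (237, -12), (279, 11), (363, 8), (388, -33)]
side 205 [104 120 131 130 131 130 131 130 130 130 131 132 127 106  82  73  73  71
  76  98 125 133 130 130 128 124]
side 207 [122 132 131 131 130 132 131 131 131 131 132 128 103  80  74  71  61  54
  57  62  84 120 133 132 131 129]
side 209 [133 132 132 135 125  98  99 108 114 115 118 114  79  74  71  64  57  37
  33  31  31  59 106 133 132 131]
```

The pull is down to 2 N, so the cheeks have let go. I lift clear and centre.

Call:
arm_command(series=[[0.003, 0, -0.001, 0], [0.007, 0, -0.003, 0], [0.01, 0, -0.007, 0], [0.012, 0, -0.012, 0], [0.012, 0, -0.016, 0]])

```text
time: 50.0
ee_pos: [0.5742, 0.1943, 0.0983]
tcp_rot: [179.8, 0.5, -178.0]
wrist_force: [-0.7, 0.1, -2.6]
opening: 0.0227
grasp_force: 121.3
```

Call:
arm_command(series=[[0.001, 0, -0.003, 0], [0.002, 0, -0.006, 0], [0.002, 0, -0.008, 0], [0.002, 0, -0.008, 0], [0.002, 0, -0.008, 0]])

```text
time: 50.5
ee_pos: [0.5723, 0.1941, 0.1053]
tcp_rot: [179.8, 0.4, -178.0]
wrist_force: [-0.3, 0.2, -3.0]
opening: 0.0229
grasp_force: 121.3
```

Run:
```python
from h import *
blk()
c=bot.camera("side")
for n in ["block_top","block_mid","jig_pocket","sole","fatpin_foot","tallpin_foot","sparepin_foot"]:
    z=dict(Z,fatpin_foot=.01,tallpin_foot=.01,block_top=.138,block_mid=.103)[n]
    print(n,[(np.round(m["confidence"],2),np.round(m["location"],1),np.round(atz(c,m["location"],z)[:2],4)) for m in bot.mark_of("side",n)[:1]])
```

```text
t 50.5 tcp [0.5723 0.1941 0.1053] f [-0.3  0.2 -3. ] tau [-0.04  0.02  0.03] grip 121.3
block_top []
block_mid [(0.7, array([278.2, 276.9]))]
edges [(186, -32), (207, 13), (220, 22), (234, -16), (279, 21), (363, 10), (388, -33)]
side 205 [ 82  83  86  86  84  83  83  93 113 129 131 132 127 105  82  74  72  71
  76  97 125 132 131 130 128 124]
side 207 [106  85  86  86  85  85  83  84  88 110 133 128 103  80  74  71  61  55
  57  63  83 121 134 131 131 130]
side 209 [136 102  91  91  89  85  84  84  83  91 106 104  77  73  72  63  57  37
  33  31  32  58 106 132 132 130]
block_top [(np.float64(0.7), array([341.8, 332.5]), array([ 0.4496, -0.2331]))]
block_mid [(np.float64(0.74), array([340.4, 317.4]), array([ 0.4928, -0.199 ]))]
jig_pocket [(np.float64(0.94), array([215.7, 212.1]), array([0.567 , 0.1899]))]
sole [(np.float64(0.8), array([215.8, 229.3]), array([0.5666, 0.1959]))]
fatpin_foot [(np.float64(0.79), array([340.7, 333.6]), array([ 0.5358, -0.174 ]))]
tallpin_foot [(np.float64(0.97), array([316.6, 348.4]), array([ 0.487 , -0.1664]))]
sparepin_foot [(np.float64(0.66), array([389.7, 305.5]), array([ 0.6423, -0.1938]))]
```

```bash
python3 -c "
from h import *
print(bot.job_done())"
```

```text
the job is handed in; nothing more can be done
None
```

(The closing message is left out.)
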